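# Set out a fuse tray and two relays at the inspection lamp and the tester

## Task

Set the bench up for checking these parts, in this order: first lay the fuse tray flat in front of the low green inspection lamp and slide it lengthwise and squarely in under the middle of the lamp's head until more than half of it is covered; then stand the blue box to the left of the tester (left as seen from the robot), beside its middle and about 3 cm clear of its side. Next stand the brown relay upright on the middle of the blue box, and last stand the black relay upright on the worktop in front of the fuse tray (on the robot's side), in line with it and about 3 cm clear of it. Leave the yellow box where it is.

Things in the scene. Friction and masses are not known exactly. Their poses are not given: they have to be found in the camera images.
- lamp: low green inspection lamp, fixed: flat head 100 mm wide (y), underside 42 mm and top 54 mm above the worktop (button at the rear to 59 mm), open in front and at the sides, joined to a solid rear column. Origin on the worktop straight below the middle of the head's front edge; +x points in under the head, away from the robot; column from x = 65 to 91 mm; +y left, z up. Turned up to 0.25 rad.
- tester: white-grey tester, ribbed end facing the robot, black barrel plug at the back, dark screen on its right side, fixed, 91 mm wide, 165 mm long, 55 mm high. Origin at the middle of its overall underside. Its x axis points to the left seen from the robot (side wall at x = 45 mm), its y axis towards the robot: housing y = -48 to 82 mm, plug from there back to -82 mm; z up. Turned up to 0.25 rad.
- fuse_tray: white fuse tray with a row of coloured blade fuses on it, 40 mm (x) by 62 mm (y, its length) by 28 mm high; the tray block itself is 18 mm high, the fuses stand on its middle line, 12 mm wide, up to 28 mm. 60 g. Origin at the middle of its underside, z up.
- blue_box: plain blue small-parts box, closed, solid, 40 mm (x) by 50 mm (y) by 22 mm high, 150 g. Origin at the middle of its underside, z up.
- black_relay: black plug-in relay with a white base, 29 by 29 mm, 34 mm high with four short contact pins 4 mm long beneath on which it stands, 35 g. Origin at the middle of its underside (pin tips), z up.
- brown_relay: brown (bronze-coloured) plug-in relay with a white base, the same shape: 29 by 29 mm, 34 mm high, stands on its four 4 mm pins that lie within 10 mm of its middle, 35 g. Origin at the middle of its underside (pin tips), z up.
- yellow_box: plain yellow box, 30 mm (x) by 50 mm (y) by 18 mm high, loose; a bystander, not to be moved. Origin at the middle of its underside, z up.
Mind the look-alikes: they are no part of the job. There is more than one size of the fuse_tray; the job needs the larger.

How it is judged:
On the way, in this order (a step that is already met when the one before it is completed fails the run):
1. the fuse tray stands on the worktop with at least half its length under the lamp's head (x of fuse_tray in the frame of lamp between 0 and 0.04 m and y of fuse_tray in the frame of lamp between -0.013 and 0.013 m and angle between the y axis of fuse_tray and the x axis of lamp, either way round below 0.2 rad and height (world z) of fuse_tray below 0.006 m and angle between fuse_tray's own z axis and vertical below 0.1 rad), for 0.2 s.
2. the blue box stands left of the tester (x of blue_box in the frame of tester between 0.074 and 0.12 m and y of blue_box in the frame of tester between -0.025 and 0.04 m and height (world z) of blue_box below 0.006 m and angle between blue_box's own z axis and vertical below 0.1 rad), for 0.2 s.
3. the brown relay stands on the blue box (horizontal distance between brown_relay and blue_box below 0.012 m and height (world z) of brown_relay between 0.017 and 0.028 m and angle between brown_relay's own z axis and vertical below 0.1 rad), for 0.2 s.
4. the black relay stands in front of the fuse tray (horizontal distance between black_relay and fuse_tray between 0.058 and 0.102 m and y of black_relay in the frame of lamp between -0.02 and 0.02 m and x of black_relay in the frame of lamp below -0.02 m and height (world z) of black_relay below 0.006 m and angle between black_relay's own z axis and vertical below 0.1 rad), for 0.2 s.
At the end, for the whole second after the job is handed in: Tray flat, half or more under the lamp, within 13 mm of its middle line, 0.2 rad; blue box 74-120 mm left of the tester's axis, -25 to 40 mm along it; brown relay upright on it within 12 mm; black relay upright before the tray, middles 58-102 mm apart, within 20 mm of the line; at rest (all of step 1 and all of step 2 and all of step 3 and all of step 4 and linear speed of each of fuse_tray, blue_box, black_relay, brown_relay below 0.02 m/s); the robot touches nothing.
It fails at once if the yellow box is moved more than 20 mm (distance of yellow_box from where it was at the start of the episode above 0.02 m).
It also fails if it takes over 106 s, if anything falls off the work surface, if the arm or the gripper's body presses on something with over 40 N, if the wrist force passes 120 N, or if a joint passes its speed limit or range.

## Robot

A 7-joint arm with a two-finger parallel gripper is mounted at the origin on a cart in front of the work surface, level with it; the furniture and walls round the work are solid. World frame = base frame: x ahead of the robot, y to its left, z up, the work surface at z = 0. Lengths are in m, angles in rad, forces in N, time in s.
With the tool pointing down it reaches from about 0.35 to 0.9 m from the base axis. Payload 8.1 kg.
Tool frame: the origin (TCP) lies midway between the tips of the shut fingers; the grasp point (between the pads) lies 19 mm behind it; z points along the fingers, y is the line along which they close (so a half turn about z gives the same grasp; the last joint's range is limited). The gripper opens to 92 mm and grips with 3 to 60 N. Pads are 19 mm wide; open, the fingers measure 130 mm over their backs; the gripper's body (75 mm by 190 mm) begins 47 mm behind the grasp point.
Start: joints at [1.125, 0.434, 0.025, 1.573, -0.012, 1.134, -0.075], TCP at [0.21, -0.589, 0.197] pointing down, gripper open.
Joint ranges: [-2.62, 2.62], [-0.44, 2.09], [-1.27, 1.32], [0.08, 2.57], [-1.32, 4.46], [0.12, 2], [-2.74, 2.74]. Speed limits (rad/s): [2.22, 2.22, 3.01, 3.01, 3.14, 3.14, 3.14].

## Interface

Orientations are given as a rotation vector (axis times angle).
In Python, from cell import arm gives the robot as it stands.
- The arm moves only by the tool carry_out, never from a script. Its arguments are lists of equal length, an entry for each row: "claw": the finger opening in cm, from 0 to 9.18; "delta_pos": the shift along the tool's x, y, z in cm, a list of three; "angular": the turn, a rotation vector about the tool's x, y, z in rad, a list of three. In form: {"claw": [claw, ...], "delta_pos": [[dx, dy, dz], ...], "angular": [[ax, ay, az], ...]}. A call has 1 to 20 rows; each row shifts and turns the commanded pose from where the row before left it, along the tool's axes as they then stand; what a row does not reach is not made up. A row lasts 1/10 s, in which the tool goes at most 50 mm and 8.59 degrees, less where a joint would pass 70% of its speed; a pose out of reach is approached as far as the arm can. A call with a gripper value outside its range is refused whole. The fingers move at their own pace and stop on an object; "force" is the grip in N (left out, the last holds). Time passes only in rows, so rows that do not move let the fingers close. It gives the time, the measured TCP pose, the force, the opening and the grip force at its end, in the units of the state.
- arm.observe(): the state, without advancing time (a new reading comes with each control period).
- arm.get_image(name): name is "scene" or "top"; returns a dict with "frame" (384x512x3 uint8, red, green, blue), "mtx" (3x3 intrinsics, pixels), "dist" ([k1, k2, p1, p2, k3] as OpenCV has them; the pictures are not rectified), "T" (4x4, takes a point from camera to world coordinates). Camera axes: x right, y down, z forward; pixel columns grow to the right and rows downward; lengths in m; the calibration is good to about 2 mm. A picture is of the moment at which its call begins. There is no depth.
- arm.sign_off(): hands the job in; it is judged then, once.
Trained networks look in a picture, given as the dict that the camera call returned (one of the last four; its "shot" number tells which), for a name from the list of things; names that differ only in an ending like _2 or _b are one class to them, and where a whole thing is asked for, a point or a joint stands for the part that bears it (a point fixed in the world has none). Each returns a list of dicts, best first, with "conf" (0 to 1); they miss things now and then, are a little off and sometimes report something else, mostly with a low value. They report only what shows in the picture. A call takes as long as a camera call. They do not tell look-alikes from the thing itself.
- arm.look_for(label, picture): "centre" ([column, row] as shares, 0 to 1, of the picture: columns of its width, rows of its height, amid what is visible of it).
- arm.trace(label, picture): "region" (384x512 bool, what is visible of it) and "centre" ([column, row] as shares, 0 to 1, of the picture: columns of its width, rows of its height, amid what is visible of it).
- arm.place_of(label, picture): "centre" ([column, row] as shares, 0 to 1, of the picture: columns of its width, rows of its height: a listed point, or the origin of a listed thing).
The state is a dict: "clock": time; "joints": joint angles; "dq": joint speeds; "joint_efforts": joint torques, N m; "position": TCP position; "ee_rot": TCP orientation; "force": force on the tool from outside, world axes, zero at the start; "ft_torque": the same for the moment, N m; "width": opening from 0.0 (shut) to 1.0 (fully open); "gripper_force": force on a finger pad.
Only numpy, scipy, OpenCV 4.12 (cv2) and the standard library are available. Lean on these libraries where they do the work, as an engineer would, in place of code of your own. Each camera call takes 0.05 s, during which the arm holds its last target. There are 200 camera calls.

## Working session

There is one attempt and no reset: what is moved stays moved. The work goes in short steps, Python scripts to look and compute and a tool call to move; the robot and the scene stay as the last step left them, time stands still between calls to the robot, and variables do not carry over. Pictures are saved under pics/ and viewed, at most 15 in all, crops included, and the job is handed in when it is done.

Besides the shell and the picture viewer there is one more tool, called as a command line: name --argument value ..., lists and objects as JSON in quotes. carry_out: Moves the arm, as the interface text tells. Its arguments: {"type":"object","properties":{"claw":{"type":"array","items":{"type":"number"}},"delta_pos":{"type":"array","items":{"type":"array","items":{"type":"number"}}},"angular":{"type":"array","items":{"type":"array","items":{"type":"number"}}},"force":{"type":"number"}},"required":["claw","delta_pos","angular"]}

```bash
mkdir -p pics; cat > h.py <<'E'
import numpy as np, cv2
from cell import arm
def ray(p,uv):
    q=cv2.undistortPoints(np.array([[uv]],float),p["mtx"] if isinstance(p["mtx"],np.ndarray) else np.array(p["mtx"],float),np.array(p["dist"],float))[0,0]
    T=np.array(p["T"]);return T[:3,3],T[:3,:3]@np.array([q[0],q[1],1.])
def onz(p,uv,z):
    o,d=ray(p,uv);return o+d*(z-o[2])/d[2]
def tri(pl):
    A=np.zeros((3,3));b=np.zeros(3)
    for p,uv in pl:
        o,d=ray(p,uv);d=d/np.linalg.norm(d);M=np.eye(3)-np.outer(d,d);A+=M;b+=M@o
    return np.linalg.solve(A,b)
def proj(p,X):
    T=np.linalg.inv(np.array(p["T"]));r,_=cv2.Rodrigues(T[:3,:3])
    return cv2.projectPoints(np.array(X,float).reshape(-1,3),r,T[:3,3],np.array(p["mtx"],float),np.array(p["dist"],float))[0][:,0]
def px(c): return (c[0]*512,c[1]*384)
def save(p,n,crop=None,s=1):
    f=p["frame"][:,:,::-1]
    if crop: f=f[crop[1]:crop[3],crop[0]:crop[2]]
    cv2.imwrite("pics/"+n,cv2.resize(np.ascontiguousarray(f),None,fx=s,fy=s,interpolation=cv2.INTER_CUBIC))
E
python3 - <<'E'
from h import *
np.set_printoptions(precision=3,suppress=True)
s=arm.observe();print(s)
P={n:arm.get_image(n) for n in("scene","top")}
for n,p in P.items():
    save(p,n+"0.png",s=1.5);print(n,np.array(p["T"]),p["mtx"])
    for l in "lamp tester fuse_tray blue_box black_relay brown_relay yellow_box".split():
        for d in arm.place_of(l,p): print(n,l,round(d["conf"],2),np.round(px(d["centre"])),onz(p,px(d["centre"]),0))
E
```

```text
{'clock': 0.0, 'joints': array([ 1.125,  0.435,  0.025,  1.574, -0.012,  1.134, -0.075]), 'dq': array([-0.   , -0.002,  0.   ,  0.001, -0.   ,  0.001, -0.001]), 'joint_efforts': array([ -0.   , -66.785,   0.985, -31.446,  -0.06 ,   0.043,   0.   ]), 'position': array([ 0.21 , -0.588,  0.196]), 'ee_rot': array([-3.094, -0.535,  0.001]), 'force': array([ 0.223, -1.032,  0.405]), 'ft_torque': array([-0.031,  0.008, -0.027]), 'gripper_force': 0.0, 'width': 0.9962438714700715}
scene [[-0.799 -0.327  0.504 -0.098]
 [-0.601  0.406 -0.689  0.87 ]
 [ 0.02  -0.853 -0.521  0.647]
 [ 0.     0.     0.     1.   ]] [[380.321   0.    254.485]
 [  0.    380.321 192.876]
 [  0.      0.      1.   ]]
scene lamp 0.68 [246. 183.] [ 0.593 -0.021  0.   ]
scene tester 0.92 [289. 148.] [ 0.628 -0.351  0.   ]
scene fuse_tray 0.8 [198. 285.] [0.382 0.427 0.   ]
scene fuse_tray 0.65 [208. 253.] [0.441 0.329 0.   ]
scene blue_box 0.62 [276. 206.] [0.429 0.034 0.   ]
scene black_relay 0.66 [298. 185.] [ 0.446 -0.12   0.   ]
scene brown_relay 0.67 [318. 168.] [ 0.451 -0.271  0.   ]
scene yellow_box 0.67 [243. 227.] [0.441 0.185 0.   ]
top [[ 0.003 -0.995  0.096  0.405]
 [-1.    -0.004 -0.009  0.052]
 [ 0.009 -0.096 -0.995  1.236]
 [ 0.     0.     0.     1.   ]] [[388.813   0.    256.402]
 [  0.    388.813 193.228]
 [  0.      0.      1.   ]]
top lamp 0.61 [279. 169.] [ 0.602 -0.031  0.   ]
top tester 0.66 [369. 164.] [ 0.623 -0.325  0.   ]
top fuse_tray 0.71 [161. 218.] [0.444 0.343 0.   ]
top fuse_tray 0.67 [136. 239.] [0.377 0.422 0.   ]
top blue_box 0.58 [262. 217.] [0.448 0.022 0.   ]
top black_relay 0.54 [306. 219.] [ 0.442 -0.117  0.   ]
top brown_relay 0.57 [354. 218.] [ 0.448 -0.272  0.   ]
top yellow_box 0.68 [216. 214.] [0.458 0.168 0.   ]
```

View pics/scene0.png

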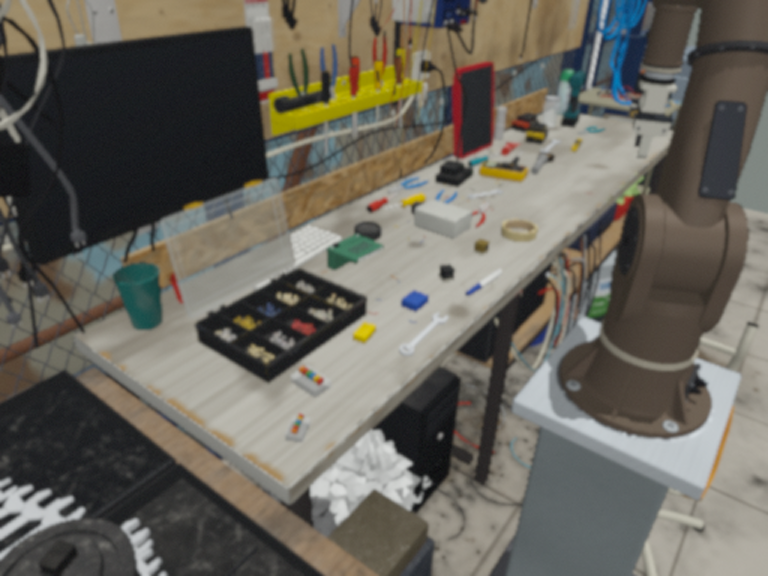

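View pics/top0.png

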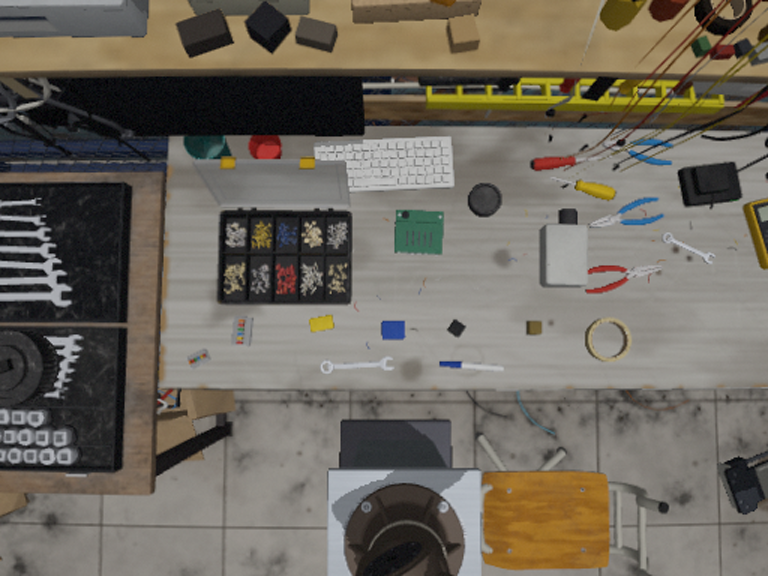

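The top view shows two fuse trays, at raw px (161,218) and (136,239). The first looks larger and would be the one meant. I'll enlarge to confirm, and fit models to the masks.

```bash
cat > fit.py <<'E'
from h import *
from scipy.optimize import minimize
def box(x0,x1,y0,y1,z0,z1): return np.array([[x,y,z] for x in(x0,x1) for y in(y0,y1) for z in(z0,z1)])/1000
M={"fuse_tray":[box(-20,20,-31,31,0,18),box(-6,6,-28,28,18,28)],
"blue_box":[box(-20,20,-25,25,0,22)],"yellow_box":[box(-15,15,-25,25,0,18)],
"black_relay":[box(-14.5,14.5,-14.5,14.5,2,34)],
"tester":[box(-45.5,45.5,-48,82,0,55),box(-12,12,-82,-48,15,42)],
"lamp":[box(0,91,-50,50,42,54),box(65,91,-50,50,0,54)]}
M["brown_relay"]=M["black_relay"]
def render(p,boxes,x,y,a,S=8):
    R=np.array([[np.cos(a),-np.sin(a),0],[np.sin(a),np.cos(a),0],[0,0,1]])
    m=np.zeros((384*S,512*S),np.uint8)
    for b in boxes:
        uv=proj(p,b@R.T+[x,y,0]); h=cv2.convexHull(np.round((uv+.5)*S*16-8).astype(np.int32))
        cv2.fillConvexPoly(m,h,255,shift=4)
    return m
def fit(label,views,g,ang,boxes=None):
    boxes=boxes or M[label]
    ctx=[]
    for p,reg in views:
        r,c=np.where(reg);ctx.append((p,reg.astype(float)))
    def cost(v):
        e=0
        for p,reg in ctx:
            m=cv2.resize(render(p,boxes,*v,S=4),(512,384),interpolation=cv2.INTER_AREA)/255.
            e+=np.abs(m-reg).sum()/reg.sum()
        return e
    best=None
    for a in ang:
        r=minimize(cost,[*g,a],method="Nelder-Mead",options=dict(initial_simplex=[[*g,a],[g[0]+.01,g[1],a],[g[0],g[1]+.01,a],[g[0],g[1],a+.2]],xatol=2e-4,fatol=1e-4,maxiter=70))
        if best is None or r.fun<best.fun: best=r
    return best.x,best.fun
def near(label,p,X):
    t=arm.trace(label,p);u=proj(p,[X])[0]
    t=[d for d in t if np.hypot(*(np.array(px(d["centre"]))-u))<18]
    return t[0] if t else None
def measure(label,P,g,ang):
    v=[];c=[]
    for p in P:
        d=near(label,p,[*g,.015])
        if d: v.append((p,d["region"]));c.append((p,px(d["centre"])))
    if not v: return print(label,"not seen")
    x,f=fit(label,v,g,ang); print(label,len(v),"views x,y,yaw",np.round(x,4),"cost",round(f,3),"area",[int(a[1].sum()) for a in v],"tri",np.round(tri(c),3) if len(c)>1 else "")
    return x
E
cat > m0.py <<'E'
from fit import *
P=[arm.get_image("scene"),arm.get_image("top")]
A=[-1.2,-.6,0,.6,1.2]
measure("fuse_tray",P,(.444,.336),A+[1.7])
measure("blue_box",P,(.44,.028),A+[1.7])
measure("yellow_box",P,(.45,.177),A+[1.7])
measure("black_relay",P,(.444,-.118),[-.6,0,.6])
measure("brown_relay",P,(.45,-.272),[-.6,0,.6])
measure("tester",P,(.625,-.34),[-1.57-.15,-1.57+.15])
measure("lamp",P,(.598,-.026),[-.15,.15])
f=lambda p,c,s:cv2.resize(p["frame"][c[1]:c[3],c[0]:c[2],::-1],s,interpolation=cv2.INTER_CUBIC)
a=f(P[1],(120,200,180,245),(400,300));b=f(P[0],(180,230,240,305),(400,300))
c=f(P[1],(250,125,310,170),(400,300));d=f(P[1],(350,130,410,200),(400,300))
cv2.imwrite("pics/c1.png",np.vstack([np.hstack([a,b]),np.hstack([c,d])]))
E
time python3 m0.py
```

```text
fuse_tray 2 views x,y,yaw [0.4359 0.3404 1.5036] cost 0.345 area [339, 264] tri [ 0.439  0.332 -0.002]
blue_box 2 views x,y,yaw [0.4389 0.0248 0.0056] cost 0.365 area [175, 204] tri [0.439 0.019 0.012]
yellow_box 2 views x,y,yaw [0.4529 0.1737 0.2559] cost 0.493 area [152, 142] tri [ 0.454  0.176 -0.002]
black_relay 1 views x,y,yaw [ 0.4439 -0.1094 -0.5462] cost 0.228 area [89] tri 
brown_relay 2 views x,y,yaw [ 0.4446 -0.2738 -0.006 ] cost 0.376 area [116, 99] tri [ 0.442 -0.255  0.033]
tester 2 views x,y,yaw [ 0.5833 -0.3337 -1.6379] cost 0.447 area [735, 1494] tri [ 0.602 -0.337  0.034]
lamp 2 views x,y,yaw [ 0.595 -0.026 -0.08 ] cost 0.156 area [567, 983] tri [ 0.648 -0.024  0.037]
real	0m23.646s
user	0m29.331s
sys	0m6.571s
```

View pics/c1.png

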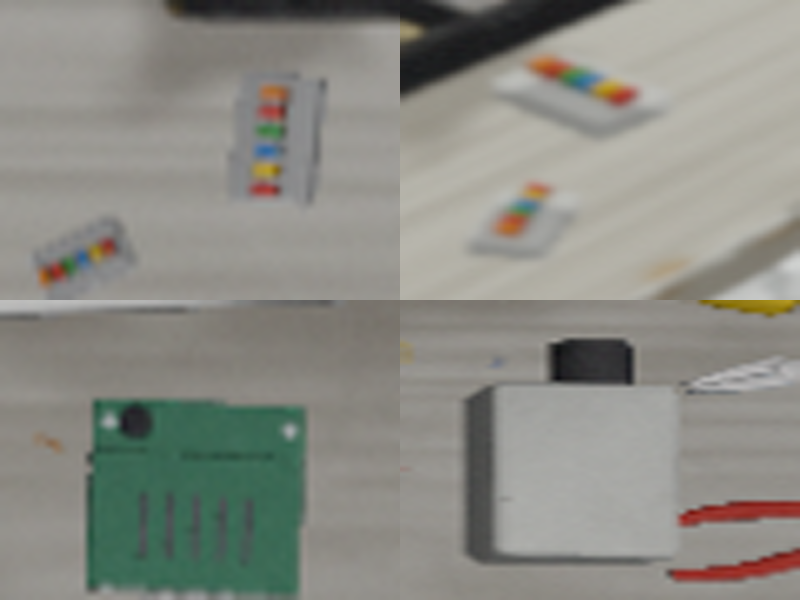

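The crop confirms it. The tray at crop (275,135), top px (161,220), is clearly the larger one; the one at crop (85,255), px (136,239), is the small look-alike. My tester starting yaw was flipped, so I'll refit and overlay the wireframes.

```bash
cat > m1.py <<'E'
from fit import *
P=[arm.get_image("scene"),arm.get_image("top")]
r={}
r["tester"]=measure("tester",P,(.63,-.335),[1.57-.12,1.57+.12])
r["lamp"]=measure("lamp",P,(.6,-.026),[-.1,.05])
r["fuse_tray"]=measure("fuse_tray",P,(.44,.338),[1.5])
r["black_relay"]=measure("black_relay",P,(.444,-.113),[-.6,-.3,.6])
r["brown_relay"]=measure("brown_relay",P,(.446,-.272),[-.3,0,.3])
r["blue_box"]=measure("blue_box",P,(.44,.025),[1.5,0,-1.6])
r["yellow_box"]=measure("yellow_box",P,(.455,.174),[.1,1.5,-1.5])
S=7
ims=[]
for p in P:
    im=cv2.resize(p["frame"][:,:,::-1],None,fx=S,fy=S,interpolation=cv2.INTER_CUBIC)
    for l,x in r.items():
        if x is None: continue
        c,s=np.cos(x[2]),np.sin(x[2]);R=np.array([[c,-s,0],[s,c,0],[0,0,1]])
        for b in M[l][:1]:
            u=(proj(p,b@R.T+[x[0],x[1],0])+.5)*S
            for i in range(8):
                for k in (1,2,4):
                    if not i&k: cv2.line(im,tuple(np.int32(u[i])),tuple(np.int32(u[i|k])),(255,0,255),1)
    ims.append(im)
def cr(i,l,z=.02,w=200,h=200):
    u=proj(P[i],[[*(r[l][:2]),z]])[0]*S;x,y=int(u[0]-w/1),int(u[1]-h/1)
    t=ims[i][max(0,y):y+2*h,max(0,x):x+2*w];return cv2.resize(t,(200,200) if w<300 else (400,400))
top=[cr(i,l,.02,120,120) for l in("fuse_tray","blue_box") for i in(0,1)]
lo=[cr(i,l,.02,120,120) for l in("black_relay","brown_relay") for i in(0,1)]
big=[cv2.resize(cr(i,l,.03,260,260),(200,200)) for l in("lamp","tester") for i in (1,0)]
cv2.imwrite("pics/c2.png",np.vstack([np.hstack(top),np.hstack(lo),np.hstack(big)]))
E
python3 m1.py
```

```text
tester 1 views x,y,yaw [ 0.6181 -0.3442  1.4077] cost 0.151 area [734] tri 
lamp 2 views x,y,yaw [ 0.5947 -0.0254 -0.063 ] cost 0.155 area [548, 956] tri [ 0.646 -0.031  0.029]
fuse_tray 2 views x,y,yaw [0.4345 0.3406 1.4536] cost 0.428 area [324, 257] tri [0.436 0.34  0.019]
black_relay 2 views x,y,yaw [ 0.4415 -0.1085  0.6919] cost 0.513 area [101, 93] tri [ 0.447 -0.117  0.024]
brown_relay 2 views x,y,yaw [ 0.444  -0.2722  0.5829] cost 0.502 area [85, 123] tri [ 0.448 -0.268  0.013]
blue_box 2 views x,y,yaw [0.44   0.0239 0.0193] cost 0.303 area [207, 234] tri [0.441 0.024 0.006]
yellow_box 2 views x,y,yaw [0.4529 0.1727 0.2122] cost 0.352 area [174, 149] tri [0.457 0.176 0.009]
```

View pics/c2.png

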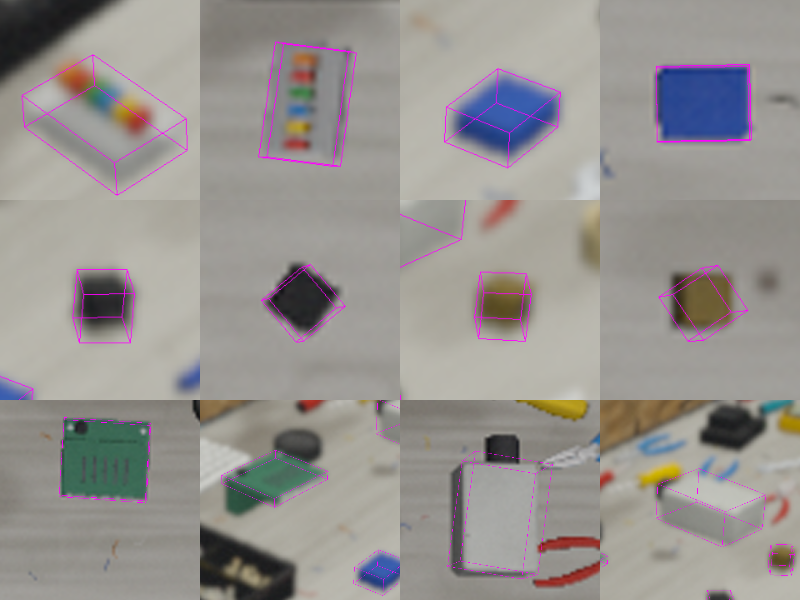

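```bash
cat > m2.py <<'E'
from fit import *
np.set_printoptions(precision=4,suppress=True)
P=[arm.get_image("scene"),arm.get_image("top")]
t=P[1]
g=lambda c,z,o=(120,200),s=6.667:onz(t,(o[0]+c[0]/s-.5,o[1]+c[1]/s-.5),z)
a,b,c,d=g((243,75),.018),g((230,195),.018),g((327,80),0),g((313,203),0)
print("tray",(a+b+c+d)/4,"long dir",(a-b)[:2],(c-d)[:2],"w",(a-c)[:2])
q=[onz(t,(u-.5,v-.5),.055) for u in(364.6,391.7) for v in(150.3,189.5)]
print("tester housing top",q)
for l,X in(("black_relay",(.445,-.113)),("brown_relay",(.446,-.27)),("blue_box",(.44,.024)),("yellow_box",(.455,.174))):
    v=[]
    for p in P:
        f=p["frame"].astype(int);hsv=cv2.cvtColor(p["frame"],cv2.COLOR_RGB2HSV).astype(int)
        m={"black_relay":f.max(2)<110,"brown_relay":((hsv[...,1]>90)&(hsv[...,2]<170))|(f.max(2)<90),"blue_box":(hsv[...,1]>100),"yellow_box":hsv[...,1]>110}[l]
        u=proj(p,[[*X,.015]])[0].astype(int);k=np.zeros_like(m);k[u[1]-12:u[1]+13,u[0]-14:u[0]+15]=1
        v.append((p,m&k))
    A=[-.6,-.2,.2,.6] if "relay" in l else [-.2,.2,1.4,1.7]
    for w in(v,v[1:]): print(l,*fit(l,w,X,A),[int(k[1].sum()) for k in w])
E
python3 m2.py
```

```text
tray [0.4372 0.3402 0.009 ] long dir [ 0.0563 -0.0047] [ 0.0585 -0.0053] w [0.0013 0.0358]
tester housing top [array([ 0.6562, -0.2936,  0.055 ]), array([ 0.5337, -0.2904,  0.055 ]), array([ 0.657 , -0.3792,  0.055 ]), array([ 0.534 , -0.3751,  0.055 ])]
black_relay [ 0.4425 -0.1076  0.5448] 0.9853200651875051 [71, 91]
black_relay [ 0.4441 -0.1078  0.9824] 0.18078000430941607 [91]
brown_relay [ 0.4452 -0.271   0.4501] 1.6291736332776003 [45, 86]
brown_relay [ 0.4461 -0.2696  0.1127] 0.33584131326949385 [86]
blue_box [0.4403 0.0227 0.1725] 0.8296277938838492 [136, 185]
blue_box [0.4412 0.0242 0.0033] 0.1419607843137255 [185]
yellow_box [0.4541 0.1743 0.3362] 0.7133804529563764 [129, 140]
yellow_box [0.4542 0.1738 0.2003] 0.1898039215686275 [140]
```

The overlays show good fits for the lamp and blue box, and small offsets elsewhere, which the colour and corner fits fixed. Estimates used (m, rad):

| Thing | Position (x, y) | Yaw |
|---|---|---|
| Fuse tray | (.437, .340) | long axis −.085 |
| Lamp | (.595, −.025) | −.06 |
| Tester | (.612, −.335) | — |
| Blue box | (.441, .024) | 0 |
| Brown relay | (.446, −.270) | ~.05 |
| Black relay | (.444, −.108) | −.6 |

Next is a small helper that works out the offsets.

```bash
cat > go.py <<'E'
import sys
from h import *
from scipy.spatial.transform import Rotation as Ro
s=arm.observe();R=Ro.from_rotvec(s["ee_rot"]).as_matrix();p=np.array(s["position"])
psi=np.arctan2(R[1,0],R[0,0])
print("t %.1f pos %s psi %.3f tilt %s F %s w %.3f gf %.1f q %s"%(s["clock"],p.round(4),psi,R[:2,2].round(3),np.round(s["force"],1),s["width"]*9.18,s["gripper_force"],np.round(s["joints"],2)))
for a in sys.argv[1:]:
    x,y,z,t=map(float,a.split(","))
    Rt=np.array([[np.cos(t),np.sin(t),0],[np.sin(t),-np.cos(t),0],[0,0,-1]])
    print(a,"-> turn z %.3f"%((psi-t+np.pi)%(2*np.pi)-np.pi),"align rotvec",Ro.from_matrix(R.T@Rt).as_rotvec().round(3),"delta cm",(Rt.T@(np.array([x,y,z])-p)*100).round(2))
    p=np.array([x,y,z]);psi=t;R=Rt
E
python3 go.py .45,-.1,.2,-.085 .412,.342,.15,-.085 .412,.342,.003,-.085
```

```text
t 2.5 pos [ 0.21   -0.5887  0.1966] psi 0.343 tilt [-0. -0.] F [ 0.6  0.3 -0.9] w 9.197 gf 0.0 q [ 1.13  0.43  0.03  1.57 -0.01  1.13 -0.08]
.45,-.1,.2,-.085 -> turn z 0.428 align rotvec [0.    0.    0.428] delta cm [ 19.76 -50.73  -0.34]
.412,.342,.15,-.085 -> turn z 0.000 align rotvec [0. 0. 0.] delta cm [ -7.54 -43.72   5.  ]
.412,.342,.003,-.085 -> turn z 0.000 align rotvec [0. 0. 0.] delta cm [ 0.   0.  14.7]
```

carry_out --claw '[9,9,9,9,9,9,9,9,9,9,9,9,9,9,9,9,9,9,9,9]' --delta_pos '[[0,0,0],[0,0,0],[0,0,0],[0,0,0],[1.3,-3.4,0],[1.3,-3.4,0],[1.3,-3.4,0],[1.3,-3.4,0],[1.3,-3.4,0],[1.3,-3.4,0],[1.3,-3.4,0],[1.3,-3.4,0],[1.3,-3.4,0],[1.3,-3.4,0],[1.3,-3.4,0],[1.3,-3.4,0],[1.3,-3.4,0],[1.3,-3.4,0],[1.3,-3.1,0],[0,0,0]]' --angular '[[0,0,0.107],[0,0,0.107],[0,0,0.107],[0,0,0.107],[0,0,0],[0,0,0],[0,0,0],[0,0,0],[0,0,0],[0,0,0],[0,0,0],[0,0,0],[0,0,0],[0,0,0],[0,0,0],[0,0,0],[0,0,0],[0,0,0],[0,0,0],[0,0,0]]' --force 25

```text
clock: 4.5
position: [0.4496, -0.0955, 0.1968]
ee_rot: [-3.137, 0.124, -0.003]
force: [-0.7, -0.5, -0.6]
width: 0.984
gripper_force: 0.0
```

```bash
python3 go.py .412,.342,.1,-.085 .412,.342,.003,-.085
```

```text
t 4.5 pos [ 0.4496 -0.0955  0.1968] psi -0.079 tilt [0.002 0.002] F [-0.7 -0.5 -0.6] w 9.036 gf 0.0 q [ 0.28  0.18 -0.21  1.94  0.04  1.02 -1.6 ]
.412,.342,.1,-.085 -> turn z 0.006 align rotvec [-0.002 -0.002  0.006] delta cm [ -7.46 -43.27   9.68]
.412,.342,.003,-.085 -> turn z 0.000 align rotvec [0. 0. 0.] delta cm [0.  0.  9.7]
```

carry_out --claw '[9,9,9,9,9,9,9,9]' --delta_pos '[[-0.6,-3.5,0],[-0.6,-3.5,0],[-0.6,-3.5,0],[-0.6,-3.5,0],[-0.6,-3.5,0],[-0.6,-3.5,0],[-0.6,-3.5,0],[0,0,0]]' --angular '[[0,0,0],[0,0,0],[0,0,0],[0,0,0],[0,0,0],[0,0,0],[0,0,0],[0,0,0]]'

```text
clock: 5.3
position: [0.426, 0.152, 0.1969]
ee_rot: [-3.137, 0.125, -0.001]
force: [-0.5, -0.9, -0.3]
width: 0.979
gripper_force: 0.0
```

```bash
python3 go.py .412,.342,.1,-.085 .412,.342,.003,-.085
```

```text
t 5.3 pos [0.426  0.152  0.1969] psi -0.079 tilt [0.001 0.002] F [-0.5 -0.9 -0.3] w 8.988 gf 0.0 q [-0.1   0.18 -0.41  1.95  0.08  1.02 -2.2 ]
.412,.342,.1,-.085 -> turn z 0.006 align rotvec [-0.002 -0.001  0.006] delta cm [ -3.01 -18.82   9.69]
.412,.342,.003,-.085 -> turn z 0.000 align rotvec [0. 0. 0.] delta cm [0.  0.  9.7]
```

carry_out --claw '[9,9,9,9,9,9,9,9,9,9,9,9,9,9,9,9,9,9,9,9]' --delta_pos '[[0,0,0],[0,0,0],[0,0,0],[0,0,0],[0,0,0],[0,0,0],[0,0,0],[0,0,0],[0,0,0],[0,0,0],[0,0,0],[0,0,0],[0,0,0],[0,0,0],[0,0,0],[0,0,0],[0,0,0],[0,0,0],[0,0,0],[0,0,0]]' --angular '[[0,0,-0.149],[0,0,-0.149],[0,0,-0.149],[0,0,-0.149],[0,0,-0.149],[0,0,-0.149],[0,0,-0.149],[0,0,-0.149],[0,0,-0.149],[0,0,-0.149],[0,0,-0.149],[0,0,-0.149],[0,0,-0.149],[0,0,-0.149],[0,0,-0.149],[0,0,-0.149],[0,0,-0.149],[0,0,-0.149],[0,0,-0.149],[0,0,-0.149]]'

```text
clock: 7.3
position: [0.4268, 0.1462, 0.1964]
ee_rot: [0.379, 3.118, -0.001]
force: [0.2, -0.2, -0.5]
width: 0.98
gripper_force: 0.0
```

```bash
python3 go.py .412,.342,.1,3.057 .412,.342,.003,3.057
```

```text
t 7.3 pos [0.4268 0.1462 0.1964] psi 2.900 tilt [ 0.    -0.001] F [ 0.2 -0.2 -0.5] w 8.995 gf 0.0 q [ 0.29  0.27 -0.88  1.92  0.24  1.06  0.64]
.412,.342,.1,3.057 -> turn z -0.157 align rotvec [-0.001  0.    -0.157] delta cm [ 3.13 19.39  9.64]
.412,.342,.003,3.057 -> turn z 0.000 align rotvec [0. 0. 0.] delta cm [0.  0.  9.7]
```

carry_out --claw '[9,9,9,9,9,9,9,9,9,9]' --delta_pos '[[0,0,0],[0,0,0],[0.5,3,0],[0.5,3,1],[0.5,3,1.5],[0.5,3,1.5],[0.5,3,2],[0.5,3,2],[0.1,1.4,1.6],[0,0,0]]' --angular '[[0,0,-0.08],[0,0,-0.08],[0,0,0],[0,0,0],[0,0,0],[0,0,0],[0,0,0],[0,0,0],[0,0,0],[0,0,0]]'

```text
clock: 8.3
position: [0.4116, 0.3437, 0.0985]
ee_rot: [-0.133, -3.136, 0.003]
force: [-0.5, 0.6, 0.2]
width: 0.982
gripper_force: 0.0
```

```bash
python3 go.py .412,.342,.05,3.057 .412,.342,.003,3.057
```

```text
t 8.3 pos [0.4116 0.3437 0.0985] psi 3.057 tilt [-0.003 -0.001] F [-0.5  0.6  0.2] w 9.012 gf 0.0 q [-0.2   0.54 -0.82  1.86  0.47  0.96  0.25]
.412,.342,.05,3.057 -> turn z -0.000 align rotvec [-0.002 -0.003 -0.   ] delta cm [-0.05 -0.17  4.85]
.412,.342,.003,3.057 -> turn z 0.000 align rotvec [0. 0. 0.] delta cm [0.  0.  4.7]
```

carry_out --claw '[9,9,9,9,9,9,9,9,3,3,3,3,3,3,3,3]' --delta_pos '[[0,-0.2,2],[0,0,2],[0,0,2],[0,0,1.5],[0,0,1],[0,0,0.6],[0,0,0.4],[0,0,0],[0,0,0],[0,0,0],[0,0,0],[0,0,0],[0,0,0],[0,0,0],[0,0,0],[0,0,0]]' --angular '[[0,0,0],[0,0,0],[0,0,0],[0,0,0],[0,0,0],[0,0,0],[0,0,0],[0,0,0],[0,0,0],[0,0,0],[0,0,0],[0,0,0],[0,0,0],[0,0,0],[0,0,0],[0,0,0]]' --force 25

```text
clock: 9.9
position: [0.4123, 0.3415, 0.0055]
ee_rot: [-0.136, -3.139, 0.0]
force: [0.6, -1.0, -1.2]
width: 0.349
gripper_force: 0.0
```

```bash
python3 - <<'E'
from h import *
P=[arm.get_image("scene"),arm.get_image("top")]
f=lambda p,X,w,h:(lambda u:cv2.resize(p["frame"][u[1]-h:u[1]+h,u[0]-w:u[0]+w,::-1],(400,300),interpolation=cv2.INTER_CUBIC))(proj(p,[X])[0].astype(int))
cv2.imwrite("pics/g1.png",np.hstack([f(p,(.43,.34,.02),32,24) for p in P]))
E
python3 go.py
```

```text
t 10.0 pos [0.4123 0.3416 0.0055] psi 3.055 tilt [-0. -0.] F [-0.3  0.2 -0.1] w 2.992 gf 0.0 q [-0.28  0.65 -0.73  1.94  0.61  0.78  0.13]
```

View pics/g1.png

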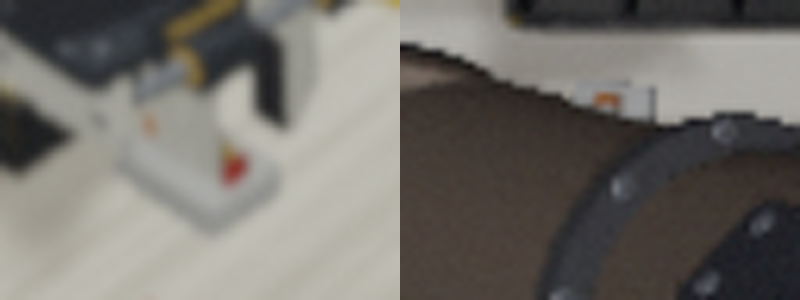

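The fingers closed to 3.0 cm with no grip force, and the near finger seems to stand over the tray. I'll project the finger tips to check where they are.

```bash
python3 - <<'E'
from fit import *
p=arm.get_image("scene")
u0=proj(p,[(.43,.34,.02)])[0].astype(int)-[32,24]
for X in((.4123,.3565,.0055),(.4123,.3265,.0055),(.4123,.3415,.0055),(.4123,.3565,.03),(.4123,.3565,.06),(.437,.34,0),(.406,.362,.018),(.406,.32,.018),(.468,.36,.018)):
    print(X,((proj(p,[X])[0]-u0+.5)*6.25).round())
for l in ("fuse_tray",):
    for d in arm.trace(l,p): print(d["conf"],((np.array(px(d["centre"]))-u0)*6.25).round(),d["region"].sum())
E
```

```text
(0.4123, 0.3565, 0.0055) [211. 222.]
(0.4123, 0.3265, 0.0055) [261. 183.]
(0.4123, 0.3415, 0.0055) [236. 202.]
(0.4123, 0.3565, 0.03) [208. 175.]
(0.4123, 0.3565, 0.06) [205. 115.]
(0.437, 0.34, 0) [194. 185.]
(0.406, 0.362, 0.018) [212. 212.]
(0.406, 0.32, 0.018) [282. 157.]
(0.468, 0.36, 0.018) [102. 146.]
0.62 [133. 356.] 245
0.52 [214. 190.] 216
```

carry_out --claw '[3,3,3,3]' --delta_pos '[[0,0,-2],[0,0,-2],[0,0,-2],[0,0,0]]' --angular '[[0,0,0],[0,0,0],[0,0,0],[0,0,0]]'

```text
clock: 10.5
position: [0.4133, 0.3429, 0.0678]
ee_rot: [0.136, 3.136, 0.004]
force: [-0.1, 0.6, 0.3]
width: 0.329
gripper_force: 0.0
```

```bash
python3 - <<'E'
from h import *
p=arm.get_image("scene");s=arm.observe();X=np.array(s["position"])
S=10;w,h=40,30
u0=proj(p,[(.43,.34,.04)])[0].astype(int)-[w,h]
im=cv2.resize(p["frame"][u0[1]:u0[1]+2*h,u0[0]:u0[0]+2*w,::-1],None,fx=S,fy=S,interpolation=cv2.INTER_CUBIC)
for d in((0,.015,0),(0,-.015,0)):
    a,b=(proj(p,[X+d,X+d+[0,0,.019]])-u0+.5)*S
    cv2.line(im,tuple(np.int32(a)),tuple(np.int32(b)),(255,0,255),1);cv2.circle(im,tuple(np.int32(a)),4,(255,0,255),1)
cv2.imwrite("pics/g2.png",im)
E
python3 go.py
```

```text
t 10.6 pos [0.413  0.3422 0.0665] psi 3.055 tilt [0.002 0.001] F [ 0.3 -0.2  0.1] w 3.032 gf 0.0 q [-0.22  0.57 -0.8   1.89  0.52  0.89  0.21]
```

View pics/g2.png

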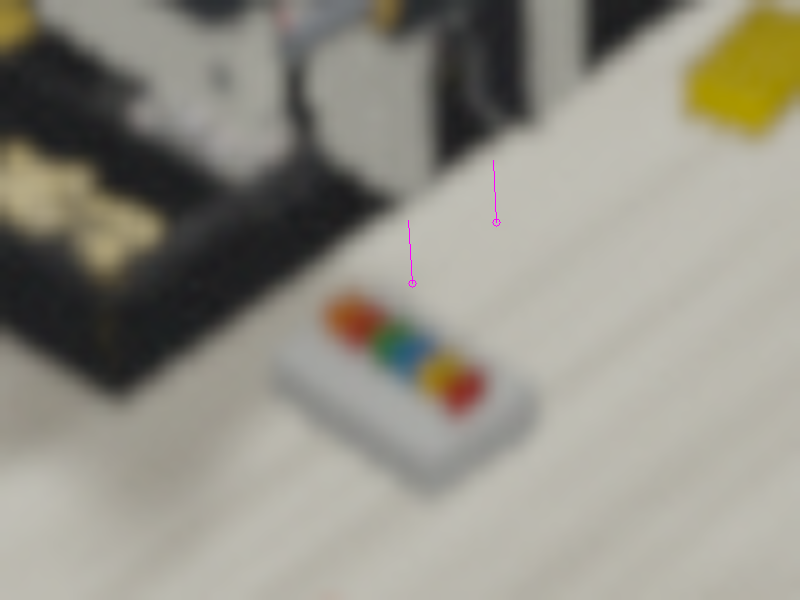

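The finger tips are about 28 mm above the projected TCP. They end near image (415,190) and (520,125), where I expected (412,283) and (496,222). I'll check whether closing extends them.

carry_out --claw '[0,0,0,0,0,0]' --delta_pos '[[0,0,0],[0,0,0],[0,0,0],[0,0,0],[0,0,0],[0,0,0]]' --angular '[[0,0,0],[0,0,0],[0,0,0],[0,0,0],[0,0,0],[0,0,0]]'

```text
clock: 11.15
position: [0.4122, 0.3415, 0.0654]
ee_rot: [-0.136, -3.138, 0.0]
force: [0.2, -0.1, -0.3]
width: 0.003
gripper_force: 0.0
```

```bash
cat > v.py <<'E'
import sys
from h import *
p=arm.get_image("scene");s=arm.observe();X=np.array(s["position"]);S=10;w,h=40,30
u0=proj(p,[X+[.015,0,-.02]])[0].astype(int)-[w,h]
im=cv2.resize(p["frame"][u0[1]:u0[1]+2*h,u0[0]:u0[0]+2*w,::-1],None,fx=S,fy=S,interpolation=cv2.INTER_CUBIC)
a,b=(proj(p,[X,X+[0,0,.019]])-u0+.5)*S
cv2.line(im,tuple(np.int32(a)),tuple(np.int32(b)),(255,0,255),1);cv2.circle(im,tuple(np.int32(a)),4,(255,0,255),1)
cv2.imwrite("pics/"+sys.argv[1],im)
E
python3 v.py g3.png; python3 go.py
```

```text
t 11.2 pos [0.4123 0.3415 0.0654] psi 3.055 tilt [-0. -0.] F [0.4 0.1 0.3] w 0.055 gf 0.0 q [-0.22  0.57 -0.8   1.89  0.52  0.89  0.21]
```

View pics/g3.png

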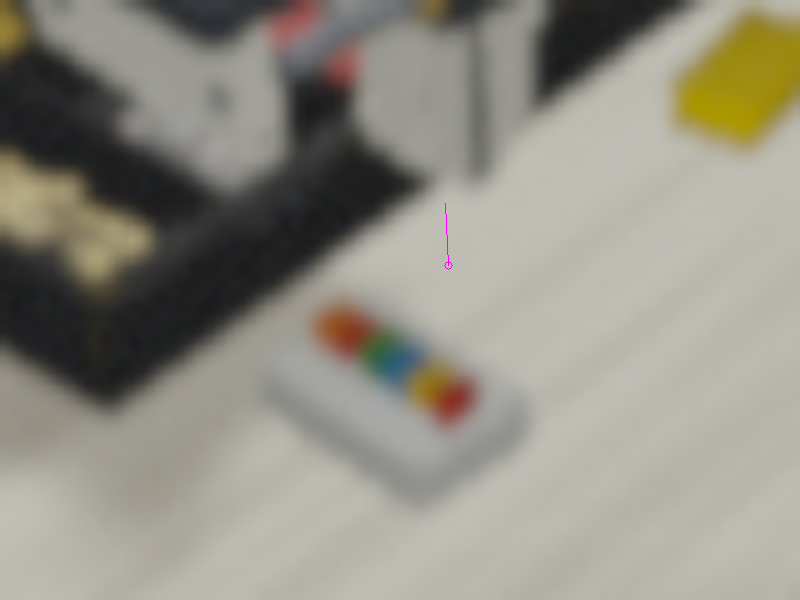

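carry_out --claw '[0,0,0,0,0,0,0,0]' --delta_pos '[[0,-3,0],[0,-3,0],[0,-1,1.5],[0,0,1.5],[0,0,1.5],[0,0,1],[0,0,0.8],[0,0,0]]' --angular '[[0,0,0],[0,0,0],[0,0,0],[0,0,0],[0,0,0],[0,0,0],[0,0,0],[0,0,0]]'

```text
clock: 12.0
position: [0.4055, 0.2722, 0.0014]
ee_rot: [-0.134, -3.137, 0.001]
force: [-0.5, -0.2, -0.5]
width: 0.006
gripper_force: 0.0
```

```bash
python3 go.py
```

```text
t 12.0 pos [0.4055 0.2722 0.0014] psi 3.056 tilt [-0.002 -0.001] F [-0.5 -0.2 -0.5] w 0.056 gf 0.0 q [-0.16  0.6  -0.73  2.06  0.62  0.71  0.2 ]
```

No contact yet. I'll go down in small steps.

carry_out --claw '[0,0,0,0,0]' --delta_pos '[[0,0,0.4],[0,0,0.4],[0,0,0.4],[0,0,0.4],[0,0,0]]' --angular '[[0,0,0],[0,0,0],[0,0,0],[0,0,0],[0,0,0]]'

```text
clock: 12.5
position: [0.4061, 0.2715, -0.0139]
ee_rot: [-0.137, -3.138, 0.001]
force: [-0.5, -1.1, 0.7]
width: 0.008
gripper_force: 0.0
```

```bash
python3 v.py g4.png; python3 go.py
```

```text
t 12.6 pos [ 0.4062  0.2717 -0.0137] psi 3.055 tilt [-0. -0.] F [-0.6  0.2 -0.4] w 0.055 gf 0.0 q [-0.18  0.62 -0.71  2.07  0.65  0.68  0.17]
```

View pics/g4.png

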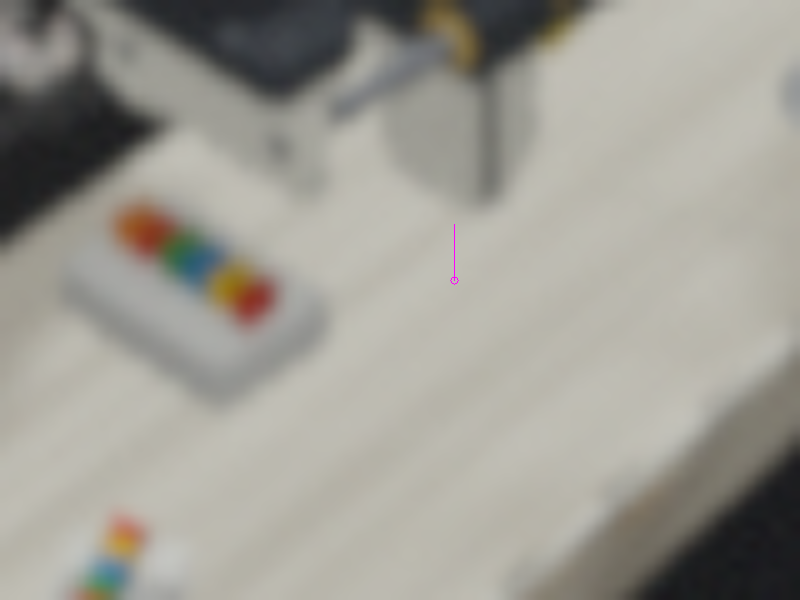

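carry_out --claw '[0,0,0,0,0]' --delta_pos '[[0,0,0.2],[0,0,0.2],[0,0,0.2],[0,0,0.2],[0,0,0]]' --angular '[[0,0,0],[0,0,0],[0,0,0],[0,0,0],[0,0,0]]'

```text
clock: 13.05
position: [0.4061, 0.2717, -0.0218]
ee_rot: [-0.137, -3.138, 0.0]
force: [-0.2, 0.9, 0.9]
width: 0.003
gripper_force: 0.0
```

```bash
python3 go.py
```

```text
t 13.1 pos [ 0.4061  0.2717 -0.0218] psi 3.055 tilt [-0. -0.] F [-0.2  0.9  0.9] w 0.023 gf 0.0 q [-0.19  0.63 -0.7   2.07  0.66  0.67  0.16]
```

carry_out --claw '[0,0,0]' --delta_pos '[[0,0,0.15],[0,0,0.15],[0,0,0]]' --angular '[[0,0,0],[0,0,0],[0,0,0]]'

```text
clock: 13.35
position: [0.4062, 0.2717, -0.0247]
ee_rot: [-0.136, -3.138, 0.0]
force: [-0.3, 0.1, -0.2]
width: 0.003
gripper_force: 0.0
```

```bash
python3 go.py
```

```text
t 13.3 pos [ 0.4062  0.2717 -0.0247] psi 3.055 tilt [-0. -0.] F [-0.3  0.1 -0.2] w 0.027 gf 0.0 q [-0.19  0.64 -0.69  2.07  0.67  0.66  0.15]
```

carry_out --claw '[0,0,0,0]' --delta_pos '[[0,0,0.15],[0,0,0.15],[0,0,0.1],[0,0,0]]' --angular '[[0,0,0],[0,0,0],[0,0,0],[0,0,0]]'

```text
clock: 13.75
position: [0.4062, 0.2717, -0.0286]
ee_rot: [-0.136, -3.138, 0.0]
force: [0.9, 0.1, -0.2]
width: 0.002
gripper_force: 0.0
```

```bash
python3 go.py
```

```text
t 13.8 pos [ 0.4062  0.2717 -0.0286] psi 3.055 tilt [-0. -0.] F [ 0.9  0.1 -0.2] w 0.022 gf 0.0 q [-0.2   0.64 -0.69  2.08  0.68  0.65  0.14]
```

carry_out --claw '[0,0,0,0]' --delta_pos '[[0,0,0.15],[0,0,0.15],[0,0,0.1],[0,0,0]]' --angular '[[0,0,0],[0,0,0],[0,0,0],[0,0,0]]'

```text
clock: 14.15
position: [0.4065, 0.2719, -0.0302]
ee_rot: [0.135, 3.136, -0.002]
force: [-7.7, -8.1, 43.5]
width: 0.005
gripper_force: 21.5
```

```bash
python3 v.py g5.png; python3 go.py
```

```text
t 14.2 pos [ 0.4065  0.2719 -0.0302] psi 3.055 tilt [ 0.003 -0.001] F [-7.7 -8.1 43.2] w 0.018 gf 21.4 q [-0.2   0.65 -0.68  2.08  0.68  0.65  0.14]
```

View pics/g5.png

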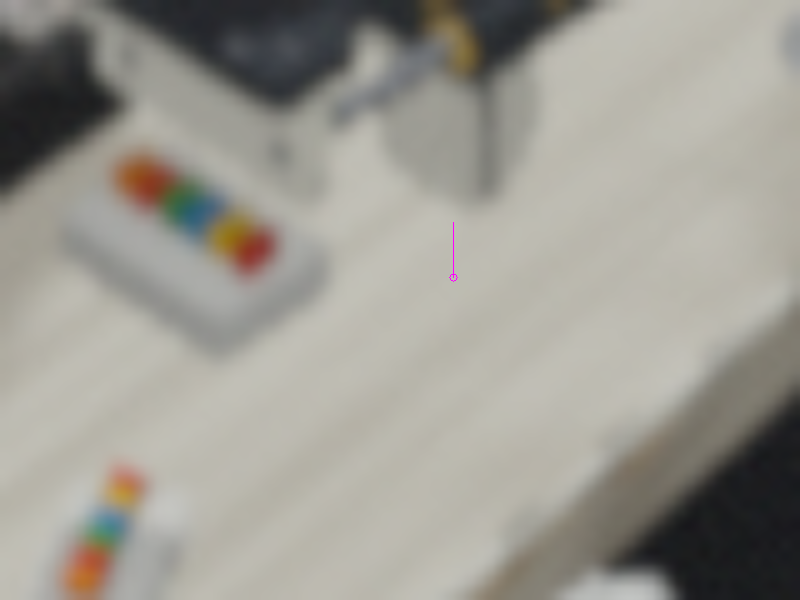

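The closed tips touched the table at reported z = −0.030, so the reported TCP reads 30 mm too low. I'll check the xy from the same view: the finger gap meets the table at crop (485,200).

```bash
python3 - <<'E'
from h import *
p=arm.get_image("scene");X=np.array(arm.observe()["position"])
u0=proj(p,[X+[.015,0,-.02]])[0].astype(int)-[40,30]
for c in((485,200),(465,203),(458,184)): print(c,onz(p,(u0[0]+c[0]/10-.5,u0[1]+c[1]/10-.5),0).round(4),X)
E
```

```text
(485, 200) [0.3973 0.2697 0.    ] [ 0.40649549  0.27188797 -0.03016719]
(465, 203) [0.4007 0.2739 0.    ] [ 0.40649549  0.27188797 -0.03016719]
(458, 184) [0.4071 0.2691 0.    ] [ 0.40649549  0.27188797 -0.03016719]
```

carry_out --claw '[0,0,0,0]' --delta_pos '[[0,0,-2],[0,0,-3],[0,0,-4],[0,0,0]]' --angular '[[0,0,0],[0,0,0],[0,0,0],[0,0,0]]'

```text
clock: 14.65
position: [0.4082, 0.2741, 0.0616]
ee_rot: [0.136, 3.133, 0.006]
force: [0.7, -0.1, -0.9]
width: 0.006
gripper_force: 0.0
```

The xy agrees within 2 mm, so only z is biased (+30 mm). I'll put that correction in the helper.

```bash
sed -i 's/p=np.array(s\["position"\])/p=np.array(s["position"])+[0,0,.030]/' go.py; python3 go.py .412,.341,.09,3.057 .412,.341,.004,3.057
```

```text
t 14.7 pos [0.4082 0.2741 0.0916] psi 3.055 tilt [0.005 0.004] F [ 0.7 -0.1 -0.9] w 0.057 gf 0.0 q [-0.09  0.52 -0.82  2.    0.52  0.83  0.28]
.412,.341,.09,3.057 -> turn z -0.002 align rotvec [ 0.004  0.005 -0.002] delta cm [0.18 6.7  0.16]
.412,.341,.004,3.057 -> turn z 0.000 align rotvec [0. 0. 0.] delta cm [0.  0.  8.6]
```

carry_out --claw '[9,9,9,9,9,9,9,9,9,9,9,9,9,3,3,3,3,3,3,3]' --delta_pos '[[0,2.4,0],[0,2.4,0],[0,2.1,0],[0,0,0],[0,0,0],[0,0,0],[0,0,2],[0,0,2],[0,0,2],[0,0,1.4],[0,0,0.8],[0,0,0.4],[0,0,0],[0,0,0],[0,0,0],[0,0,0],[0,0,0],[0,0,0],[0,0,0],[0,0,0]]' --angular '[[0,0,0],[0,0,0],[0,0,0],[0,0,0],[0,0,0],[0,0,0],[0,0,0],[0,0,0],[0,0,0],[0,0,0],[0,0,0],[0,0,0],[0,0,0],[0,0,0],[0,0,0],[0,0,0],[0,0,0],[0,0,0],[0,0,0],[0,0,0]]' --force 25

```text
clock: 16.65
position: [0.4122, 0.3406, -0.0285]
ee_rot: [0.136, 3.139, 0.0]
force: [0.1, -0.1, 0.8]
width: 0.435
gripper_force: 24.9
```

```bash
python3 go.py .412,.341,.08,3.06 .6,.2,.08,3.08 .525,-.021,.08,3.08
```

```text
t 16.6 pos [0.4122 0.3406 0.0015] psi 3.055 tilt [0. 0.] F [ 0.1 -0.1  0.8] w 3.990 gf 24.9 q [-0.3   0.7  -0.69  1.96  0.66  0.72  0.09]
.412,.341,.08,3.06 -> turn z -0.005 align rotvec [ 0.     0.    -0.005] delta cm [ 0.03  0.03 -7.85]
.6,.2,.08,3.08 -> turn z -0.020 align rotvec [ 0.    0.   -0.02] delta cm [-19.63 -12.92   0.  ]
.525,-.021,.08,3.08 -> turn z 0.000 align rotvec [0. 0. 0.] delta cm [  6.13 -22.52   0.  ]
```

carry_out --claw '[3,3,3,3,3,3,3,3,3,3,3,3,3,3,3,3,3,3,3,3]' --delta_pos '[[0,0,-1],[0,0,-2],[0,0,-3],[0,0,-3],[0,0,-3],[0,0,0],[-1,-2.7,0],[-1,-2.7,0],[-1,-2.7,0],[-1,-2.7,0],[-1,-2.7,0],[-1,-2.7,0],[-1,-2.7,0],[-1,-2.7,0],[-1,-2.7,0],[-1,-2.7,0],[-1,-2.7,0],[-1,-2.7,0],[-1,-2.9,0],[0,0,0]]' --angular '[[0,0,0],[0,0,0],[0,0,0],[0,0,0],[0,0,0],[0,0,-0.027],[0,0,0],[0,0,0],[0,0,0],[0,0,0],[0,0,0],[0,0,0],[0,0,0],[0,0,0],[0,0,0],[0,0,0],[0,0,0],[0,0,0],[0,0,0],[0,0,0]]'

```text
clock: 18.65
position: [0.5212, -0.0248, 0.0907]
ee_rot: [-0.103, -3.139, 0.004]
force: [-1.0, -0.6, -1.1]
width: 0.432
gripper_force: 24.9
```

```bash
python3 go.py .520,-.0205,.05,3.082 .520,-.0205,.003,3.082; python3 - <<'E'
from fit import *
P=[arm.get_image("scene"),arm.get_image("top")]
for _ in range(2):measure("lamp",P,(.595,-.025),[-.1,.0])
E
```

```text
t 18.6 pos [ 0.5212 -0.0248  0.1207] psi 3.076 tilt [-0.001 -0.002] F [-1.  -0.6 -1.1] w 3.965 gf 24.9 q [ 0.54  0.52 -0.82  1.9   0.48  0.93  0.99]
.520,-.0205,.05,3.082 -> turn z -0.006 align rotvec [-0.002 -0.001 -0.006] delta cm [0.14 0.42 7.07]
.520,-.0205,.003,3.082 -> turn z 0.000 align rotvec [0. 0. 0.] delta cm [0.  0.  4.7]
lamp 1 views x,y,yaw [ 0.5954 -0.0289 -0.0766] cost 0.076 area [566] tri 
lamp 1 views x,y,yaw [ 0.5954 -0.0289 -0.0766] cost 0.076 area [566] tri
```

carry_out --claw '[3,3,3,3,3,3,3,3]' --delta_pos '[[0.1,0.3,2],[0,0,2.5],[0,0,2.5],[0,0,2],[0,0,1.3],[0,0,0.8],[0,0,0.5],[0,0,0]]' --angular '[[0,0,-0.003],[0,0,0],[0,0,0],[0,0,0],[0,0,0],[0,0,0],[0,0,0],[0,0,0]]'

```text
clock: 19.75
position: [0.5201, -0.0163, -0.0245]
ee_rot: [0.089, 3.14, 0.0]
force: [-0.0, 0.5, 0.2]
width: 0.435
gripper_force: 24.9
```

```bash
python3 go.py .520,-.0216,.002,3.079 .580,-.0255,.002,3.079; python3 - <<'E'
from h import *
P=[arm.get_image("scene"),arm.get_image("top")]
f=lambda p,X,w,h:(lambda u:cv2.resize(p["frame"][u[1]-h:u[1]+h,u[0]-w:u[0]+w,::-1],(400,300),interpolation=cv2.INTER_CUBIC))(proj(p,[X])[0].astype(int))
cv2.imwrite("pics/g6.png",np.hstack([f(p,(.57,-.02,.02),40,30) for p in P]))
E
```

```text
t 19.8 pos [ 0.5201 -0.0163  0.0055] psi 3.085 tilt [0. 0.] F [-0.   0.5  0.2] w 3.991 gf 24.9 q [ 0.42  0.67 -0.69  2.    0.66  0.71  0.83]
.520,-.0216,.002,3.079 -> turn z 0.006 align rotvec [0.    0.    0.006] delta cm [-0.02 -0.53  0.35]
.580,-.0255,.002,3.079 -> turn z 0.000 align rotvec [0. 0. 0.] delta cm [-6.01 -0.01  0.  ]
```

View pics/g6.png

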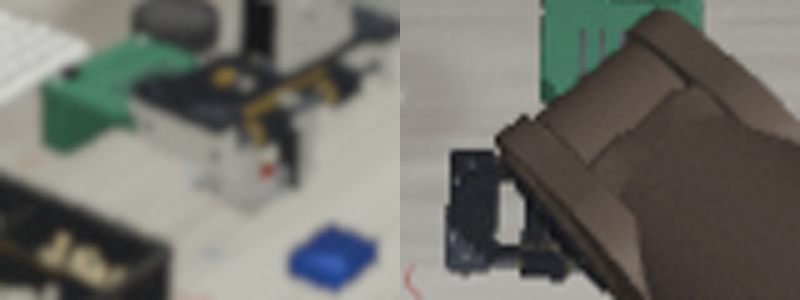

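carry_out --claw '[3,3,3,3,3,3,3,3,3,3,3,3,3,3]' --delta_pos '[[0,-0.5,0.15],[0,0,0.15],[0,0,0.05],[-0.6,0,0],[-0.6,0,0],[-0.6,0,0],[-0.6,0,0],[-0.6,0,0],[-0.6,0,0],[-0.6,0,0],[-0.6,0,0],[-0.6,0,0],[-0.4,0,0],[0,0,0]]' --angular '[[0,0,0.006],[0,0,0],[0,0,0],[0,0,0],[0,0,0],[0,0,0],[0,0,0],[0,0,0],[0,0,0],[0,0,0],[0,0,0],[0,0,0],[0,0,0],[0,0,0]]'

```text
clock: 21.25
position: [0.5783, -0.0252, -0.028]
ee_rot: [0.099, 3.14, 0.0]
force: [-0.0, -0.6, -0.8]
width: 0.434
gripper_force: 24.9
```

```bash
python3 go.py .578,-.0255,.002,3.079
```

```text
t 21.2 pos [ 0.5783 -0.0252  0.002 ] psi 3.078 tilt [0. 0.] F [-0.  -0.6 -0.8] w 3.988 gf 24.9 q [ 0.42  0.74 -0.68  1.85  0.65  0.78  0.89]
.578,-.0255,.002,3.079 -> turn z -0.001 align rotvec [ 0.     0.    -0.001] delta cm [ 0.03 -0.03  0.  ]
```

carry_out --claw '[6,6,6,6,6,6,6,6,6,0,0,0,0,0,0,0,0]' --delta_pos '[[0,0,0],[0,0,0],[0,0,0],[0,0,-0.3],[1,0,0],[1,0,0],[1,0,0],[1,0,0],[1,0,0],[0,0,0],[0,0,0],[0,0,0],[0,0,0],[0,0,0],[0,0,0],[0,0,0],[0,0,0]]' --angular '[[0,0,0],[0,0,0],[0,0,0],[0,0,0],[0,0,0],[0,0,0],[0,0,0],[0,0,0],[0,0,0],[0,0,0],[0,0,0],[0,0,0],[0,0,0],[0,0,0],[0,0,0],[0,0,0],[0,0,0]]'

```text
clock: 22.95
position: [0.5278, -0.0221, -0.025]
ee_rot: [-0.099, -3.14, 0.0]
force: [0.6, 0.4, -0.1]
width: 0.018
gripper_force: 0.0
```

```bash
python3 go.py .5695,-.0248,.005,3.079
```

```text
t 22.9 pos [ 0.5278 -0.0221  0.005 ] psi 3.079 tilt [-0. -0.] F [ 0.6  0.4 -0.1] w 0.166 gf 0.0 q [ 0.43  0.68 -0.69  1.98  0.66  0.72  0.84]
.5695,-.0248,.005,3.079 -> turn z -0.000 align rotvec [-0. -0. -0.] delta cm [-4.18 -0.01 -0.  ]
```

carry_out --claw '[0,0,0,0,0,0,0,0,0,0,0,0,0,0,0,0,0,0,0]' --delta_pos '[[-1,0,0],[-1,0,0],[-0.8,0,0],[-0.4,0,0],[-0.4,0,0],[-0.3,0,0],[-0.2,0,0],[0,0,0],[1,0,0],[1.5,0,0],[1.5,0,0],[0,0,-2],[0,0,-4],[0,0,-4],[0,0,-4],[0,-3,0],[0,-3,0],[0,-3,0],[0,0,0]]' --angular '[[0,0,0],[0,0,0],[0,0,0],[0,0,0],[0,0,0],[0,0,0],[0,0,0],[0,0,0],[0,0,0],[0,0,0],[0,0,0],[0,0,0],[0,0,0],[0,0,0],[0,0,0],[0,0,0],[0,0,0],[0,0,0],[0,0,0]]'

```text
clock: 24.85
position: [0.5214, -0.1171, 0.1143]
ee_rot: [-0.108, -3.138, 0.005]
force: [-0.0, -0.1, -0.2]
width: 0.007
gripper_force: 0.0
```

```bash
python3 go.py; python3 - <<'E'
from h import *
P=[arm.get_image("scene"),arm.get_image("top")]
f=lambda p,X,w,h:(lambda u:cv2.resize(p["frame"][u[1]-h:u[1]+h,u[0]-w:u[0]+w,::-1],(400,300),interpolation=cv2.INTER_CUBIC))(proj(p,[X])[0].astype(int))
cv2.imwrite("pics/g7.png",np.hstack([f(p,(.59,-.02,.02),32,24) for p in P]))
p=P[0];u0=proj(p,[(.59,-.02,.02)])[0].astype(int)-[32,24]
for x in(-.02,-.016,-.012,0): print(x,[((proj(p,[(.595+x,-.0265-.065*x+s,0.018)])[0]-u0+.5)*6.25).round() for s in(.02,0,-.02)])
E
```

```text
t 24.9 pos [ 0.5214 -0.1171  0.1443] psi 3.073 tilt [-0.002 -0.003] F [-0.  -0.1 -0.2] w 0.061 gf 0.0 q [ 0.72  0.51 -0.83  1.85  0.46  0.99  1.19]
-0.02 [array([209., 180.]), array([232., 166.]), array([254., 152.])]
-0.016 [array([204., 177.]), array([226., 163.]), array([249., 149.])]
-0.012 [array([198., 175.]), array([221., 161.]), array([243., 147.])]
0 [array([181., 167.]), array([204., 153.]), array([227., 140.])]
```

View pics/g7.png

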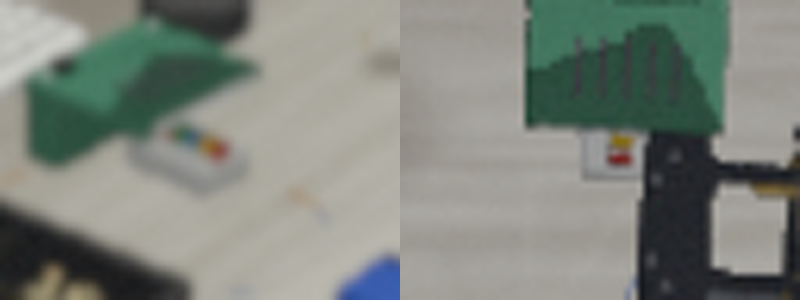

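The scene crop shows the tray's rear end at (205,185), and the top crop has its end edge at row 178 with the lamp edge at 128. That puts the tray centre about 11 mm in, centred at column 622 against the lamp's 626. Step 1 looks right, so the blue box is next.

carry_out --claw '[8,8,8,8,8,8,8,8,8,8,8]' --delta_pos '[[0,0,0],[0,0,0],[0,0,0],[0,0,0],[0,0,0],[0,0,0],[0,0,0],[0,0,0],[0,0,0],[0,0,0],[0,0,0]]' --angular '[[0,0,0.149],[0,0,0.149],[0,0,0.149],[0,0,0.149],[0,0,0.149],[0,0,0.149],[0,0,0.149],[0,0,0.149],[0,0,0.149],[0,0,0.149],[0,0,0]]'

```text
clock: 26.05
position: [0.5229, -0.11, 0.1151]
ee_rot: [-2.201, -2.241, -0.0]
force: [1.1, -0.3, 0.6]
width: 0.863
gripper_force: 0.0
```

```bash
python3 go.py .441,.024,.144,1.571 .441,.024,.004,1.571
```

```text
t 26.1 pos [ 0.5229 -0.11    0.1451] psi 1.589 tilt [0. 0.] F [ 1.1 -0.3  0.6] w 7.925 gf 0.0 q [ 0.46  0.42 -0.47  1.86  0.24  0.91 -0.1 ]
.441,.024,.144,1.571 -> turn z 0.018 align rotvec [ 0.    -0.     0.018] delta cm [13.4  -8.19  0.11]
.441,.024,.004,1.571 -> turn z 0.000 align rotvec [0. 0. 0.] delta cm [ 0.  0. 14.]
```

carry_out --claw '[8,8,8,8,8,8,8,8,8,8]' --delta_pos '[[2.2,-1.4,0],[2.2,-1.4,0],[2.2,-1.4,0],[2.2,-1.3,0],[2.3,-1.3,0],[2.3,-1.4,0],[0,0,2],[0,0,3],[0,0,2],[0,0,0]]' --angular '[[0,0,0.018],[0,0,0],[0,0,0],[0,0,0],[0,0,0],[0,0,0],[0,0,0],[0,0,0],[0,0,0],[0,0,0]]'

```text
clock: 27.05
position: [0.4384, 0.0225, 0.0432]
ee_rot: [-2.213, -2.226, 0.005]
force: [-0.8, 0.3, 0.5]
width: 0.875
gripper_force: 0.0
```

```bash
python3 go.py .441,.024,.004,1.571
```

```text
t 27.1 pos [0.4384 0.0225 0.0732] psi 1.577 tilt [-0.004  0.   ] F [-0.8  0.3  0.5] w 8.028 gf 0.0 q [ 0.22  0.4  -0.5   2.15  0.31  0.66 -0.48]
.441,.024,.004,1.571 -> turn z 0.006 align rotvec [-0.004 -0.     0.006] delta cm [0.15 0.26 6.92]
```

carry_out --claw '[8,8,8,8,8,8,3,3,3,3,3,3,3]' --delta_pos '[[0.1,0.2,2],[0,0,2],[0,0,1.4],[0,0,0.8],[0,0,0.4],[0,0,0],[0,0,0],[0,0,0],[0,0,0],[0,0,0],[0,0,0],[0,0,0],[0,0,0]]' --angular '[[0,0,0.005],[0,0,0],[0,0,0],[0,0,0],[0,0,0],[0,0,0],[0,0,0],[0,0,0],[0,0,0],[0,0,0],[0,0,0],[0,0,0],[0,0,0]]' --force 30

```text
clock: 28.35
position: [0.4426, 0.0228, -0.0209]
ee_rot: [-2.227, -2.216, 0.001]
force: [-0.6, -0.7, 3.6]
width: 0.437
gripper_force: 30.0
```

```bash
python3 go.py .441,.024,.12,1.545 .604,-.235,.12,1.545
```

```text
t 28.4 pos [0.4426 0.0228 0.0091] psi 1.566 tilt [-0. -0.] F [-0.6 -0.7  3.6] w 4.011 gf 30.0 q [ 0.14  0.52 -0.41  2.19  0.42  0.5  -0.59]
.441,.024,.12,1.545 -> turn z 0.021 align rotvec [-0.     0.     0.021] delta cm [  0.12  -0.16 -11.09]
.604,-.235,.12,1.545 -> turn z 0.000 align rotvec [0. 0. 0.] delta cm [-25.47  16.96   0.  ]
```

carry_out --claw '[3,3,3,3,3,3,3,3,3,3,3,3,3,3,3,3,3]' --delta_pos '[[0,0,-1],[0,0,-3],[0,0,-4],[0,0,-3],[0,0,0],[-2.3,1.6,0],[-2.3,1.5,0],[-2.3,1.5,0],[-2.3,1.5,0],[-2.3,1.6,0],[-2.3,1.5,0],[-2.3,1.5,0],[-2.3,1.6,0],[-2.3,1.6,0],[-2.4,1.5,0],[-2.4,1.5,0],[0,0,0]]' --angular '[[0,0,0],[0,0,0],[0,0,0],[0,0,0],[0,0,0.021],[0,0,0],[0,0,0],[0,0,0],[0,0,0],[0,0,0],[0,0,0],[0,0,0],[0,0,0],[0,0,0],[0,0,0],[0,0,0],[0,0,0]]'

```text
clock: 30.05
position: [0.6053, -0.2412, 0.0877]
ee_rot: [2.255, 2.186, -0.003]
force: [-0.3, -0.7, -1.4]
width: 0.433
gripper_force: 30.0
```

```bash
python3 go.py .604,-.235,.012,1.545
```

```text
t 30.1 pos [ 0.6053 -0.2412  0.1177] psi 1.540 tilt [-0.001 -0.002] F [-0.3 -0.7 -1.4] w 3.972 gf 30.0 q [ 0.57  0.62 -0.42  1.6   0.29  0.99  0.02]
.604,-.235,.012,1.545 -> turn z -0.005 align rotvec [-0.001  0.002 -0.005] delta cm [ 0.62 -0.15 10.57]
```

carry_out --claw '[3,3,3,3,3,3,3]' --delta_pos '[[0.4,-0.1,2],[0,0,3],[0,0,2.5],[0,0,1.5],[0,0,0.7],[0,0,0.4],[0,0,0]]' --angular '[[0,0,0],[0,0,0],[0,0,0],[0,0,0],[0,0,0],[0,0,0],[0,0,0]]'

```text
clock: 30.75
position: [0.6044, -0.2324, -0.0117]
ee_rot: [2.25, 2.192, 0.0]
force: [0.0, -0.3, -1.8]
width: 0.429
gripper_force: 30.0
```

```bash
python3 go.py .604,-.235,.0095,1.545
```

```text
t 30.8 pos [ 0.6044 -0.2324  0.0183] psi 1.545 tilt [ 0. -0.] F [ 0.  -0.3 -1.8] w 3.938 gf 30.0 q [ 0.53  0.72 -0.38  1.68  0.35  0.8  -0.04]
.604,-.235,.0095,1.545 -> turn z -0.000 align rotvec [ 0.  0. -0.] delta cm [-0.26 -0.03  0.88]
```

carry_out --claw '[3,3,3,3,6.5,6.5,6.5,6.5,6.5,6.5,6.5,6.5,6.5]' --delta_pos '[[-0.2,0,0.4],[0,0,0.3],[0,0,0.2],[0,0,0],[0,0,0],[0,0,0],[0,0,0],[0,0,-1],[0,0,-2],[0,0,-4],[0,0,-4],[0,0,-3],[0,0,0]]' --angular '[[0,0,0],[0,0,0],[0,0,0],[0,0,0],[0,0,0],[0,0,0],[0,0,0],[0,0,0],[0,0,0],[0,0,0],[0,0,0],[0,0,0],[0,0,0]]'

```text
clock: 32.05
position: [0.6073, -0.2349, 0.125]
ee_rot: [2.245, 2.187, 0.007]
force: [0.3, -0.1, -0.0]
width: 0.714
gripper_force: 0.0
```

```bash
python3 go.py .5,-.1,.15,1.571 .446,-.27,.15,1.571
```

```text
t 32.0 pos [ 0.6073 -0.2349  0.155 ] psi 1.545 tilt [ 0.008 -0.002] F [ 0.3 -0.1 -0. ] w 6.553 gf 0.0 q [ 0.57  0.58 -0.44  1.57  0.27  1.05  0.03]
.5,-.1,.15,1.571 -> turn z -0.026 align rotvec [ 0.008  0.002 -0.026] delta cm [ 13.49 -10.72   0.5 ]
.446,-.27,.15,1.571 -> turn z 0.000 align rotvec [0. 0. 0.] delta cm [-17.   -5.4   0. ]
```

carry_out --claw '[6.5,6.5,6.5,6.5,6.5,6.5,6.5]' --delta_pos '[[3,-3,0],[3,-3,0],[3,-3,0],[3,-3,0],[3,-3,0],[0,0,0],[0,0,0]]' --angular '[[0,0,0],[0,0,0],[0,0,0],[0,0,0],[0,0,0],[0,0,0],[0,0,0]]'

```text
clock: 32.75
position: [0.4578, -0.0804, 0.1194]
ee_rot: [2.248, 2.193, -0.0]
force: [0.7, -1.2, 0.8]
width: 0.709
gripper_force: 0.0
```

```bash
cat > m3.py <<'E'
from fit import *
np.set_printoptions(precision=4,suppress=True)
P=[arm.get_image("scene"),arm.get_image("top")];r={}
r["tester"]=measure("tester",P,(.614,-.335),[1.5,1.6])
for l,X,z in(("brown_relay",(.446,-.27),.034),("blue_box",(.604,-.235),.022)):
    p=P[1];f=p["frame"].astype(int);hsv=cv2.cvtColor(p["frame"],cv2.COLOR_RGB2HSV).astype(int)
    m=(hsv[...,1]>90)&(hsv[...,2]<170)|(f.max(2)<90) if "brown" in l else (hsv[...,1]>100)&(f[...,2]>f[...,0]+40)
    u=proj(p,[[*X,.015]])[0].astype(int);k=np.zeros_like(m);k[u[1]-11:u[1]+12,u[0]-12:u[0]+13]=1
    m=(m&k).astype(np.uint8);n,lab,st,ce=cv2.connectedComponentsWithStats(m);m=lab==1+np.argmax(st[1:,4])
    r[l],c=fit(l,[(p,m)],X,[-.2,.05,.2]);print(l,r[l],c,m.sum())
S=7;out=[]
for p in P:
    im=cv2.resize(p["frame"][:,:,::-1],None,fx=S,fy=S,interpolation=cv2.INTER_CUBIC)
    for l,x in r.items():
        if x is None: continue
        c,s=np.cos(x[2]),np.sin(x[2]);R=np.array([[c,-s,0],[s,c,0],[0,0,1]])
        for b in M[l][:1]:
            u=(proj(p,b@R.T+[x[0],x[1],0])+.5)*S
            for i in range(8):
                for k in (1,2,4):
                    if not i&k: cv2.line(im,tuple(np.int32(u[i])),tuple(np.int32(u[i|k])),(255,0,255),1)
    u=np.int32(proj(p,[(.57,-.29,.02)])[0]*S);out.append(im[max(0,u[1]-260):u[1]+260,u[0]-200:u[0]+200])
cv2.imwrite("pics/g8.png",np.hstack(out))
E
python3 m3.py; python3 go.py
```

```text
tester 2 views x,y,yaw [ 0.6127 -0.3389  1.509 ] cost 0.588 area [594, 1452] tri [ 0.601 -0.33   0.043]
brown_relay [ 0.4367 -0.25   -0.5992] 0.6378316032295271 340
blue_box [ 0.604  -0.235   0.0036] 0.37593688362919137 169
t 33.0 pos [ 0.4588 -0.0815  0.149 ] psi 1.543 tilt [0. 0.] F [-0.1  0.5  0.4] w 6.502 gf 0.0 q [ 0.49  0.32 -0.52  2.01  0.21  0.86 -0.18]
```

View pics/g8.png

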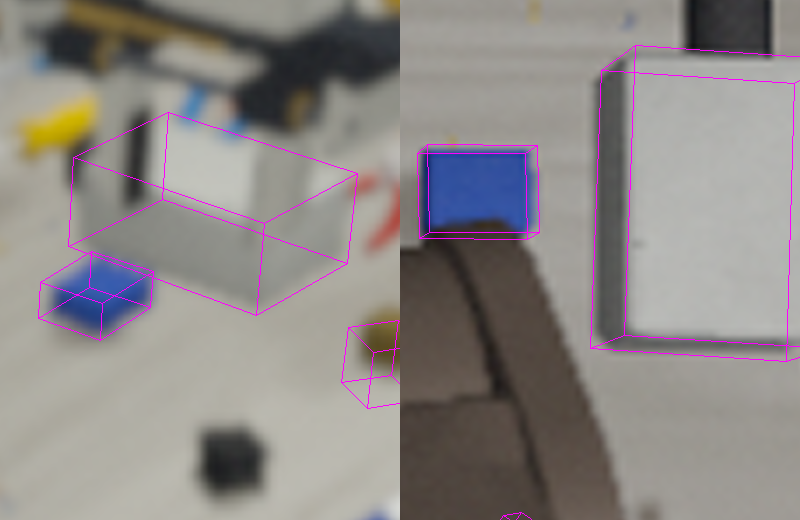

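The blue box stands about 3 cm left of the tester, at crop (478,190), with the tester side at 595. Brown relay next.

```bash
python3 go.py .446,-.270,.149,1.6
```

```text
t 33.0 pos [ 0.4588 -0.0815  0.149 ] psi 1.543 tilt [0. 0.] F [-0.1  0.5  0.4] w 6.502 gf 0.0 q [ 0.49  0.32 -0.52  2.01  0.21  0.86 -0.18]
.446,-.270,.149,1.6 -> turn z -0.057 align rotvec [ 0.    -0.    -0.057] delta cm [-18.8   -1.83  -0.  ]
```

carry_out --claw '[7,7,7,7,7,7,7,7,7,7,7]' --delta_pos '[[0,0,0],[-3.1,-0.1,0],[-3.1,-0.1,0],[-3.1,-0.1,0],[-3.1,-0.1,0],[-3.2,-0.1,0],[-3.2,-0.1,0],[0,0,2],[0,0,3],[0,0,2],[0,0,0]]' --angular '[[0,0,-0.05],[0,0,0],[0,0,0],[0,0,0],[0,0,0],[0,0,0],[0,0,0],[0,0,0],[0,0,0],[0,0,0],[0,0,0]]'

```text
clock: 34.05
position: [0.4547, -0.2687, 0.0463]
ee_rot: [-2.193, -2.243, 0.002]
force: [-0.0, 0.1, 0.7]
width: 0.765
gripper_force: 0.0
```

```bash
python3 go.py .446,-.270,.012,1.6
```

```text
t 34.0 pos [ 0.4547 -0.2687  0.0763] psi 1.593 tilt [-0.004  0.002] F [-0.   0.1  0.7] w 7.024 gf 0.0 q [ 0.74  0.5  -0.42  1.94  0.29  0.76  0.18]
.446,-.270,.012,1.6 -> turn z -0.007 align rotvec [-0.004 -0.003 -0.007] delta cm [-0.1  -0.87  6.43]
```

carry_out --claw '[7,7,7,7,7,7,2,2,2,2,2,2,2,2]' --delta_pos '[[-0.1,-0.8,1],[0,0,2],[0,0,1.8],[0,0,0.9],[0,0,0.4],[0,0,0],[0,0,0],[0,0,0],[0,0,0],[0,0,0],[0,0,0],[0,0,0],[0,0,0],[0,0,0]]' --angular '[[0,0,0],[0,0,0],[0,0,0],[0,0,0],[0,0,0],[0,0,0],[0,0,0],[0,0,0],[0,0,0],[0,0,0],[0,0,0],[0,0,0],[0,0,0],[0,0,0]]' --force 15

```text
clock: 35.45
position: [0.4485, -0.27, -0.0119]
ee_rot: [2.195, 2.248, -0.0]
force: [-0.8, -0.5, 1.5]
width: 0.314
gripper_force: 15.0
```

```bash
python3 go.py .446,-.270,.12,1.56 .604,-.235,.12,1.56 
```

```text
t 35.5 pos [ 0.4485 -0.27    0.0181] psi 1.595 tilt [-0. -0.] F [-0.8 -0.5  1.5] w 2.883 gf 15.0 q [ 0.72  0.58 -0.38  2.    0.35  0.62  0.13]
.446,-.270,.12,1.56 -> turn z 0.035 align rotvec [-0.     0.     0.035] delta cm [-1.000e-02 -2.500e-01 -1.019e+01]
.604,-.235,.12,1.56 -> turn z 0.000 align rotvec [0. 0. 0.] delta cm [ 3.67 15.76  0.  ]
```

carry_out --claw '[2,2,2,2,2,2,2,2,2,2,2,2]' --delta_pos '[[0,0,-1],[0,0,-3],[0,0,-4],[0,0,-2],[0.6,2.6,0],[0.6,2.6,0],[0.6,2.6,0],[0.6,2.6,0],[0.6,2.6,0],[0.6,2.5,0],[0,0,0],[0,0,0]]' --angular '[[0,0,0],[0,0,0],[0,0,0],[0,0,0.035],[0,0,0],[0,0,0],[0,0,0],[0,0,0],[0,0,0],[0,0,0],[0,0,0],[0,0,0]]'

```text
clock: 36.65
position: [0.6039, -0.2351, 0.0882]
ee_rot: [-2.232, -2.21, -0.0]
force: [0.1, 0.1, -0.4]
width: 0.316
gripper_force: 15.0
```

```bash
python3 go.py .604,-.235,.042,1.56 ; python3 - <<'E'
from h import *
p=arm.get_image("scene");S=8;u=proj(p,[(.604,-.235,.06)])[0].astype(int)
print(u);cv2.imwrite("pics/g9.png",cv2.resize(p["frame"][u[1]-37:u[1]+37,u[0]-45:u[0]+45,::-1],None,fx=S,fy=S,interpolation=cv2.INTER_CUBIC))
E
```

```text
t 36.6 pos [ 0.6039 -0.2351  0.1182] psi 1.561 tilt [-0.  0.] F [ 0.1  0.1 -0.4] w 2.898 gf 15.0 q [ 0.56  0.61 -0.41  1.61  0.28  0.98  0.04]
.604,-.235,.042,1.56 -> turn z 0.001 align rotvec [-0.    -0.     0.001] delta cm [0.01 0.01 7.62]
[278 145]
```

View pics/g9.png

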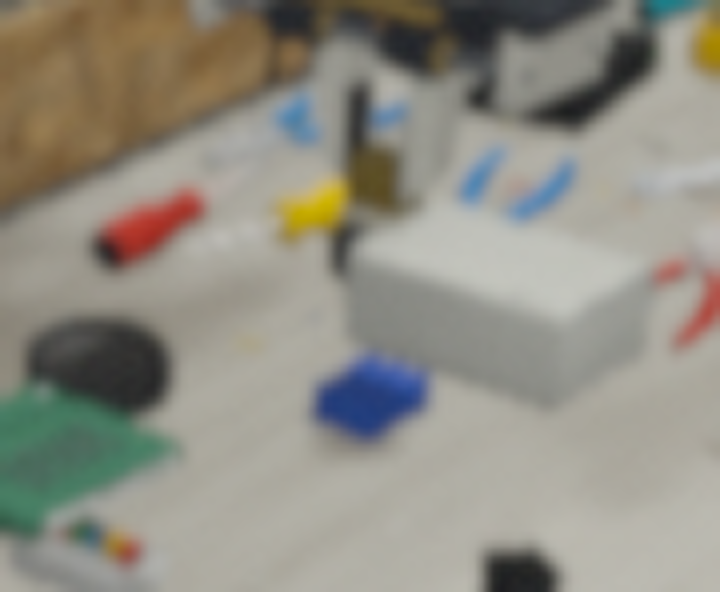

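The relay is upright between the fingers at (378,180), and the box is below at (370,395). Lowering it.

carry_out --claw '[2,2,2,2,2,2,2,2]' --delta_pos '[[0,0,2],[0,0,2.5],[0,0,1.6],[0,0,0.8],[0,0,0.5],[0,0,0.2],[0,0,0],[0,0,0]]' --angular '[[0,0,0],[0,0,0],[0,0,0],[0,0,0],[0,0,0],[0,0,0],[0,0,0],[0,0,0]]'

```text
clock: 37.5
position: [0.6045, -0.2357, 0.0128]
ee_rot: [2.233, 2.208, 0.001]
force: [-0.2, 0.4, 0.2]
width: 0.315
gripper_force: 15.0
```

```bash
python3 go.py .604,-.235,.040,1.56
```

```text
t 37.5 pos [ 0.6045 -0.2357  0.0428] psi 1.560 tilt [ 0.001 -0.   ] F [-0.2  0.4  0.2] w 2.892 gf 15.0 q [ 0.54  0.69 -0.38  1.66  0.33  0.85  0.01]
.604,-.235,.040,1.56 -> turn z -0.000 align rotvec [ 0.001  0.    -0.   ] delta cm [ 0.07 -0.05  0.28]
```

Lower it the last 2.8 mm, release and lift.

carry_out --claw '[2,2,2,2,2]' --delta_pos '[[0,0,0.1],[0,0,0.1],[0,0,0.05],[0,0,0],[0,0,0]]' --angular '[[0,0,0],[0,0,0],[0,0,0],[0,0,0],[0,0,0]]'

```text
clock: 38.0
position: [0.6042, -0.2357, 0.01]
ee_rot: [2.233, 2.209, 0.0]
force: [-1.4, 0.2, 5.7]
width: 0.312
gripper_force: 15.0
```

```bash
python3 go.py
```

```text
t 38.0 pos [ 0.6042 -0.2357  0.04  ] psi 1.560 tilt [ 0.001 -0.   ] F [-1.4  0.2  5.7] w 2.868 gf 15.0 q [ 0.54  0.7  -0.38  1.67  0.33  0.84  0.  ]
```

carry_out --claw '[5,5,5,5,5,5,5,5,5,5,5,5,5,5,5,5,5,5]' --delta_pos '[[0,0,0],[0,0,0],[0,0,0],[0,0,-1],[0,0,-2],[0,0,-4],[0,0,-4],[3,-2.6,0],[3,-2.6,0],[3,-2.6,0],[3,-2.6,0],[3,-2.6,0],[3,-2.6,0],[0,0,0],[0,0,0],[0,0,0],[0,0,0],[0,0,0]]' --angular '[[0,0,0],[0,0,0],[0,0,0],[0,0,0],[0,0,0],[0,0,0],[0,0,0],[0,0,0],[0,0,0],[0,0,0],[0,0,0],[0,0,0],[0,0,0],[0,0,-0.14],[0,0,-0.14],[0,0,-0.14],[0,0,-0.14],[0,0,-0.14]]'

```text
clock: 39.8
position: [0.4501, -0.0539, 0.1202]
ee_rot: [1.332, 2.844, -0.0]
force: [0.4, -0.5, 0.0]
width: 0.54
gripper_force: 0.0
```

```bash
python3 go.py .444,-.109,.15,2.55; python3 - <<'E'
from fit import *
P=[arm.get_image("scene"),arm.get_image("top")]
p=P[1];f=p["frame"];out=[]
for p,X in((P[0],(.6,-.235,.03)),(P[1],(.6,-.235,.03)),(P[0],(.444,-.109,.03)),(P[1],(.444,-.109,.03))):
    u=proj(p,[X])[0].astype(int);print(u);out.append(cv2.resize(p["frame"][u[1]-18:u[1]+18,u[0]-24:u[0]+24,::-1],(400,300),interpolation=cv2.INTER_CUBIC))
cv2.imwrite("pics/g10.png",np.vstack([np.hstack(out[:2]),np.hstack(out[2:])]))
E
```

```text
t 39.8 pos [ 0.4501 -0.0539  0.1502] psi 2.266 tilt [ 0.001 -0.001] F [ 0.4 -0.5  0. ] w 4.953 gf 0.0 q [ 0.55  0.33 -0.68  2.03  0.27  0.87  0.42]
.444,-.109,.15,2.55 -> turn z -0.284 align rotvec [ 0.     0.001 -0.284] delta cm [-2.57 -4.92  0.02]
[279 152]
[343 168]
[297 178]
[304 218]
```

View pics/g10.png

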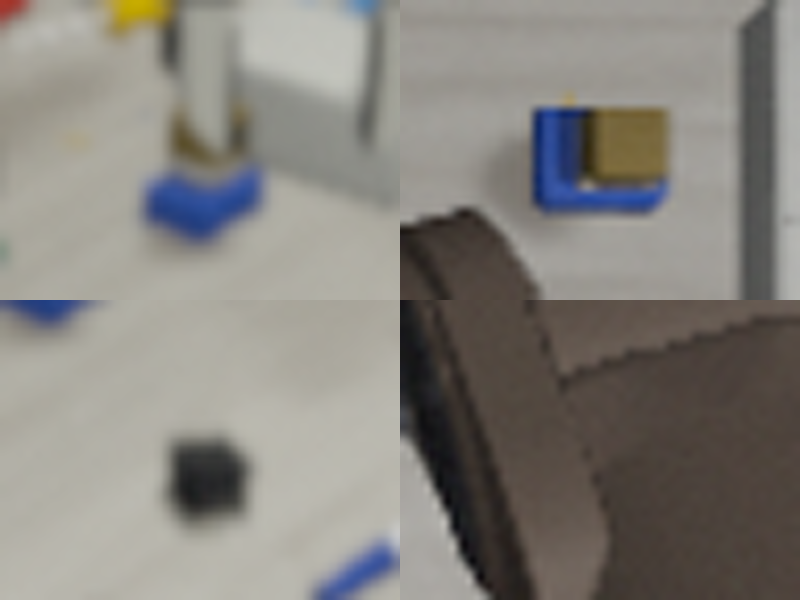

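The top crop shows the brown relay on the blue box, centred within about 3 mm once parallax is removed. Black relay next.

carry_out --claw '[7,7,7,7,7,7,7,7,7]' --delta_pos '[[0,0,0],[0,0,0],[-1.3,-2.4,0],[-1.3,-2.5,0],[0,0,2],[0,0,3],[0,0,2],[0,0,0],[0,0,0]]' --angular '[[0,0,-0.142],[0,0,-0.142],[0,0,0],[0,0,0],[0,0,0],[0,0,0],[0,0,0],[0,0,0],[0,0,0]]'

```text
clock: 40.8
position: [0.4441, -0.1088, 0.0501]
ee_rot: [-0.928, -3.001, 0.0]
force: [0.5, 1.0, -0.3]
width: 0.761
gripper_force: 0.0
```

```bash
python3 go.py .444,-.109,.016,2.55
```

```text
t 40.8 pos [ 0.4441 -0.1088  0.0801] psi 2.542 tilt [-0.  0.] F [ 0.5  1.  -0.3] w 6.988 gf 0.0 q [ 0.64  0.45 -0.66  2.1   0.41  0.73  0.69]
.444,-.109,.016,2.55 -> turn z -0.008 align rotvec [-0.    -0.    -0.008] delta cm [-0.01 -0.02  6.41]
```

carry_out --claw '[7,7,7,7,7,7,2,2,2,2,2,2,2,2]' --delta_pos '[[0,0,2],[0,0,2],[0,0,1.4],[0,0,0.7],[0,0,0.3],[0,0,0],[0,0,0],[0,0,0],[0,0,0],[0,0,0],[0,0,0],[0,0,0],[0,0,0],[0,0,0]]' --angular '[[0,0,0],[0,0,0],[0,0,0],[0,0,0],[0,0,0],[0,0,0],[0,0,0],[0,0,0],[0,0,0],[0,0,0],[0,0,0],[0,0,0],[0,0,0],[0,0,0]]' --force 15

```text
clock: 42.2
position: [0.4439, -0.1091, -0.0145]
ee_rot: [0.925, 3.002, -0.0]
force: [-0.3, 0.4, 1.4]
width: 0.316
gripper_force: 15.0
```

```bash
python3 go.py .444,-.109,.08,3.08 .53,-.0215,.08,3.08 .53,-.0215,.0165,3.08
```

```text
t 42.2 pos [ 0.4439 -0.1091  0.0155] psi 2.544 tilt [-0. -0.] F [-0.3  0.4  1.4] w 2.901 gf 15.0 q [ 0.55  0.55 -0.56  2.15  0.53  0.58  0.58]
.444,-.109,.08,3.08 -> turn z -0.536 align rotvec [-0.     0.    -0.536] delta cm [-0.01  0.01 -6.45]
.53,-.0215,.08,3.08 -> turn z 0.000 align rotvec [0. 0. 0.] delta cm [-8.05  9.26  0.  ]
.53,-.0215,.0165,3.08 -> turn z 0.000 align rotvec [0. 0. 0.] delta cm [0.   0.   6.35]
```

carry_out --claw '[2,2,2,2,2,2,2,2,2,2,2,2,2]' --delta_pos '[[0,0,-1],[0,0,-2],[0,0,-2],[0,0,-1.5],[0,0,0],[0,0,0],[0,0,0],[0,0,0],[-2,2.3,0],[-2,2.3,0],[-2,2.3,0],[-2,2.3,0],[0,0,0]]' --angular '[[0,0,0],[0,0,0],[0,0,0],[0,0,0],[0,0,-0.134],[0,0,-0.134],[0,0,-0.134],[0,0,-0.134],[0,0,0],[0,0,0],[0,0,0],[0,0,0],[0,0,0]]'

```text
clock: 43.5
position: [0.5323, -0.0179, 0.0518]
ee_rot: [0.091, 3.137, 0.005]
force: [-0.0, 0.2, 0.4]
width: 0.318
gripper_force: 15.0
```

```bash
python3 go.py .53,-.0215,.0155,3.08
```

```text
t 43.5 pos [ 0.5323 -0.0179  0.0818] psi 3.084 tilt [0.003 0.003] F [-0.   0.2  0.4] w 2.922 gf 15.0 q [ 0.49  0.58 -0.77  1.92  0.53  0.85  0.96]
.53,-.0215,.0155,3.08 -> turn z 0.004 align rotvec [0.003 0.003 0.004] delta cm [ 0.2  -0.37  6.63]
```

carry_out --claw '[2,2,2,2,2,2]' --delta_pos '[[0.1,-0.3,2],[0,0,2],[0,0,1.4],[0,0,0.6],[0,0,0.3],[0,0,0]]' --angular '[[0,0,0],[0,0,0],[0,0,0],[0,0,0],[0,0,0],[0,0,0]]'

```text
clock: 44.1
position: [0.5283, -0.0251, -0.0123]
ee_rot: [0.097, 3.14, 0.0]
force: [-0.5, 0.2, -0.4]
width: 0.314
gripper_force: 15.0
```

```bash
python3 go.py .53,-.0215,.0155,3.08
```

```text
t 44.1 pos [ 0.5283 -0.0251  0.0177] psi 3.080 tilt [0. 0.] F [-0.5  0.2 -0.4] w 2.883 gf 15.0 q [ 0.44  0.66 -0.69  1.97  0.62  0.73  0.88]
.53,-.0215,.0155,3.08 -> turn z -0.000 align rotvec [ 0.  0. -0.] delta cm [-0.15  0.37  0.22]
```

Nudge sideways 3 mm, lower 2 mm, release, lift and pull back clear.

carry_out --claw '[2,2,2,2,5,5,5,5,5,5,5,5,5,5,5,5,5,5,5]' --delta_pos '[[-0.1,0.3,0],[0,0,0.1],[0,0,0.1],[0,0,0],[0,0,0],[0,0,0],[0,0,0],[0,0,-1],[0,0,-2],[0,0,-4],[0,0,-4],[0,0,-3],[1,3,0],[1,3,0],[1,3.5,0],[0,3.5,0],[0,3.5,0],[0,3.5,0],[0,0,0]]' --angular '[[0,0,0],[0,0,0],[0,0,0],[0,0,0],[0,0,0],[0,0,0],[0,0,0],[0,0,0],[0,0,0],[0,0,0],[0,0,0],[0,0,0],[0,0,0],[0,0,0],[0,0,0],[0,0,0],[0,0,0],[0,0,0],[0,0,0]]'

```text
clock: 46.0
position: [0.511, 0.1856, 0.127]
ee_rot: [0.086, 3.139, 0.007]
force: [0.8, -0.1, 0.3]
width: 0.542
gripper_force: 0.0
```

```bash
python3 go.py; python3 - <<'E'
from fit import *
P=[arm.get_image("scene"),arm.get_image("top")];out=[]
for p,X in((P[0],(.56,-.12,.02)),(P[1],(.57,-.12,.02))):
    w,h=(40,60);u=proj(p,[X])[0].astype(int)
    if p is P[1]: w,h=50,36
    else: w,h=50,36
    print(u-[w,h]);out.append(cv2.resize(p["frame"][u[1]-h:u[1]+h,u[0]-w:u[0]+w,::-1],(400*2,288*2),interpolation=cv2.INTER_CUBIC))
cv2.imwrite("pics/e1.png",out[1]);cv2.imwrite("pics/e0.png",out[0])
E
```

```text
t 46.0 pos [0.511  0.1856 0.157 ] psi 3.087 tilt [0.001 0.004] F [ 0.8 -0.1  0.3] w 4.980 gf 0.0 q [ 0.16  0.51 -0.84  1.81  0.44  1.01  0.66]
[220 133]
[257 142]
```

View pics/e1.png

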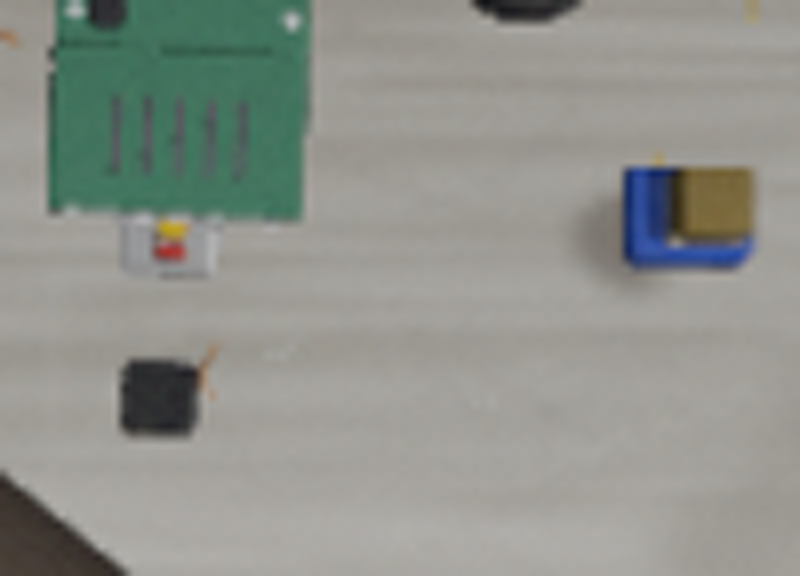

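```bash
python3 - <<'E'
from h import *
p=arm.get_image("top");g=lambda c,z:onz(p,(257+c[0]/8-.5,142+c[1]/8-.5),z).round(4)
print("tray rear mid",g((169,274),.009),"relay top",g((160,397),.034),"lamp front L,R",g((50,213),.054),g((302,219),.054),"brown top",g((712,204),.056),"blue L/front corner",g((625,268),.011),g((753,268),.011),g((625,168),.022))
E
```

```text
tray rear mid [ 0.58   -0.0271  0.009 ] relay top [ 0.5282 -0.0218  0.034 ] lamp front L,R [0.5971 0.0215 0.054 ] [ 0.5952 -0.0755  0.054 ] brown top [ 0.6016 -0.2339  0.056 ] blue L/front corner [ 0.583  -0.2092  0.011 ] [ 0.5833 -0.2608  0.011 ] [ 0.6215 -0.2076  0.022 ]
```

```bash
python3 -c "
from cell import arm
print(arm.sign_off())"
```

```text
the job is handed in; nothing more can be done
None
```

I finished all four steps in order and handed the job in at about 46 s. Measured in the last top view, everything is within tolerance: the tray about 15 mm in and centred under the lamp, the blue box about 3 cm left of the tester, the brown relay on it within about 3 mm, and the black relay about 37 mm clear of the tray; I did not re-measure the yellow box, and the hand-in returned no verdict.

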